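# Read a batch of sample vials

### The arm

A 6-joint arm with a two-finger parallel gripper is mounted at the origin on a cart in front of the work surface, level with it; the furniture and walls round the work are solid. World frame = base frame: x ahead of the robot, y to its left, z up, the work surface at z = 0. Lengths are in mm, angles in rad, forces in N, time in s.
With the tool pointing down it reaches from about 375 to 900 mm from the base axis. Payload 3.1 kg.
Tool frame: the origin (TCP) lies on the mounting face of the last link; the fingertips stand 182 mm ahead of it and the grasp point (between the pads) lies 164 mm ahead of it; z points along the fingers, y is the line along which they close (so a half turn about z gives the same grasp; the last joint's range is limited). The gripper opens to 87 mm and grips with 3 to 60 N. Pads are 19 mm wide; open, the fingers measure 117 mm over their backs; the gripper's body (75 mm by 190 mm) begins 51 mm behind the grasp point.
Start: joints at [0.968, 0.527, 1.433, -0, 1.181, -0.178], TCP at [257.545, 569.446, 404.748] pointing down, gripper open.
Joint ranges: [-3.08, 3.08], [-0.75, 2.2], [0.22, 2.44], [-1.43, 4.57], [0, 2.65], [-2.85, 2.85]. Speed limits (rad/s): [2.79, 2.79, 3.14, 3.14, 3.14, 3.14].

### API

Orientations are given as a rotation vector (axis times angle).
In Python, from rig import ctrl, eyes gives the robot as it stands.
- The arm moves only by the tool drive_tool, never from a script. Its argument "deltas" is a list that holds one entry, the list of rows, each a list of 5 numbers: the gripper command: -1 is fully open, 1 is shut, values between are in proportion, then the shift along the tool's x, y, z in m, then the turn about the tool's z in degrees. A call has 1 to 5 rows; each row shifts and turns the commanded pose from where the row before left it, along the tool's axes as they then stand; what a row does not reach is not made up. A row lasts 1/8 s, in which the tool goes at most 62.5 mm and 10.7 degrees, less where a joint would pass 70% of its speed; a pose out of reach is approached as far as the arm can. A call with a gripper value outside its range is refused whole. The fingers move at their own pace and stop on an object; the grip force is fixed at half the most. Time passes only in rows, so rows that do not move let the fingers close. It gives the time, the measured TCP pose, the force, the opening and the grip force at its end, in the units of the state.
- ctrl.state(): the state, without advancing time (a new reading comes with each control period).
- eyes.get_image(name): name is "scene" or "top" or "wrist"; returns a dict with "img" (400x640x3 uint8, red, green, blue), "range_z" (400x640 float32, mm along the optical axis (not along the pixel's ray), 0 where there is no reading), "fx", "fy", "cx", "cy" (pixels), "R" (3x3) and "t" (3): a world point X has camera coordinates R X + t; the wrist camera has in their place "mount" (4x4, takes a point from camera to tool coordinates, whose origin is the TCP and whose axes are the flange's). Camera axes: x right, y down, z forward; pixel columns grow to the right and rows downward; lengths in mm; the calibration is good to about 2 mm. A picture is of the moment at which its call begins: read the wrist's pose just before it.
- ctrl.hand_in(): hands the job in; it is judged then, once.
The state is a dict: "t": time; "qpos": joint angles; "dq": joint speeds; "joint_efforts": joint torques, N m; "tool_pos": TCP position; "tool_rot": TCP orientation; "ft_force": force on the tool from outside, world axes, zero at the start; "torque": the same for the moment, N m; "finger_gap": finger opening in mm; "gripper_force": force on a finger pad.
Only numpy, scipy, OpenCV 4.12 (cv2) and the standard library are available. Lean on these libraries where they do the work, as an engineer would, in place of code of your own. Each camera call takes 0.05 s, during which the arm holds its last target. There are 200 camera calls.

### The job

Stand every waiting vial, in its black puck, from the blue mat upright in a bay of its own on the label reader, centred on the disc with the orange nose over the bay's red line, gripping lightly (a grip of 20 N at most). With all of them in place and let go, press the long yellow bar at its middle until it is fully down, both ends evenly, hold it there for about a second and let it spring back, pushing gently (under 25 N). Then move all the vials onto the green mat, upright and released, leaving the petri dish and the rubber stopper where they are.

Things in the scene. Friction and masses are not known exactly. Their poses are not given: they have to be found in the camera images.
- vial0: loose glass vial with clear contents and white cap, 21 mm diameter, 60 mm tall, fixed in a black weighted puck (50 mm diameter, 14 mm high; about 120 g in all). Grip the screw cap: 20 mm diameter, heights 48 to 60 mm. An orange nose, 10 mm wide, 4 to 12 mm up, sticks out of the puck along -x to 36 mm from the axis. Origin: centre of the underside; z up. May be absent from a run
- nose0 (a point): outer end of the orange nose of vial0: 36 mm from the vial's axis along its -x, 8 mm above the underside
- vial1: loose glass vial with pink contents and blue cap, 21 mm diameter, 60 mm tall, fixed in a black weighted puck (50 mm diameter, 14 mm high; about 120 g in all). Grip the screw cap: 20 mm diameter, heights 48 to 60 mm. An orange nose, 10 mm wide, 4 to 12 mm up, sticks out of the puck along -x to 36 mm from the axis. Origin: centre of the underside; z up. May be absent from a run
- nose1 (a point): outer end of the orange nose of vial1: 36 mm from the vial's axis along its -x, 8 mm above the underside
- vial2: loose glass vial with amber contents and black cap, 21 mm diameter, 60 mm tall, fixed in a black weighted puck (50 mm diameter, 14 mm high; about 120 g in all). Grip the screw cap: 20 mm diameter, heights 48 to 60 mm. An orange nose, 10 mm wide, 4 to 12 mm up, sticks out of the puck along -x to 36 mm from the axis. Origin: centre of the underside; z up. May be absent from a run
- nose2 (a point): outer end of the orange nose of vial2: 36 mm from the vial's axis along its -x, 8 mm above the underside
- vial3: loose glass vial with clear contents and white cap, 21 mm diameter, 60 mm tall, fixed in a black weighted puck (50 mm diameter, 14 mm high; about 120 g in all). Grip the screw cap: 20 mm diameter, heights 48 to 60 mm. An orange nose, 10 mm wide, 4 to 12 mm up, sticks out of the puck along -x to 36 mm from the axis. Origin: centre of the underside; z up. May be absent from a run
- nose3 (a point): outer end of the orange nose of vial3: 36 mm from the vial's axis along its -x, 8 mm above the underside
- reader: label reader, a fixed low device: grey base plate 270 (x) by 310 (y) mm, 6 mm thick (plate centre is 5 mm to -x of the origin), with four bays in a row along its y, a white housing 24 mm high along its back edge (from 95 mm behind the origin), and a long yellow bar switch along the front edge, on the robot's side. Origin: on the bench under the base plate; x points from the bar towards the housing, z up
- bay0 (a point): centre of bay 0 of the reader, on top of the base plate 6 mm above the bench: a flat white-rimmed grey disc 58 mm across, with no recess; the bays are 80 mm apart in a row, first from the left seen from the bar; any vial may use any bay
- mark0 (a point): point on the red line painted in front of bay 0, 36 mm from the bay's centre towards the bar (reader -x); a well turned puck has its orange nose over this line
- bay1 (a point): centre of bay 1 of the reader, on top of the base plate 6 mm above the bench: a flat white-rimmed grey disc 58 mm across, with no recess; the bays are 80 mm apart in a row, second from the left seen from the bar; any vial may use any bay
- mark1 (a point): point on the red line painted in front of bay 1, 36 mm from the bay's centre towards the bar (reader -x); a well turned puck has its orange nose over this line
- bay2 (a point): centre of bay 2 of the reader, on top of the base plate 6 mm above the bench: a flat white-rimmed grey disc 58 mm across, with no recess; the bays are 80 mm apart in a row, third from the left seen from the bar; any vial may use any bay
- mark2 (a point): point on the red line painted in front of bay 2, 36 mm from the bay's centre towards the bar (reader -x); a well turned puck has its orange nose over this line
- bay3 (a point): centre of bay 3 of the reader, on top of the base plate 6 mm above the bench: a flat white-rimmed grey disc 58 mm across, with no recess; the bays are 80 mm apart in a row, fourth from the left seen from the bar; any vial may use any bay
- mark3 (a point): point on the red line painted in front of bay 3, 36 mm from the bay's centre towards the bar (reader -x); a well turned puck has its orange nose over this line
- bar (a joint): hinge of the bar switch about a steel axle along the reader's y, 55 mm behind the bar: 0 = up (at rest), 0.2 rad = fully down, the bar's centre then having travelled 11 mm down. A spring brings it back up by itself; at the bar's centre it takes about 1.5 N to start it and 5 N to hold it fully down, where it meets a hard stop
- bar_rock (a joint): sideways rocking of the yellow bar on its central pivot: 0 = level, range -0.12 to 0.12 rad, positive = left (+y) end higher than the right. A spring of 3 N m/rad keeps it level, so pressing off the centre makes one end go down first
- bar_mid (a point): middle of the top face of the yellow bar, the bar being 300 mm long (reader y), 24 mm wide and 12 mm thick; the top face is 38 mm above the bench when up. x and y axes as the reader's
- mat_in: fixed blue mat, 200 by 200 mm, 2 mm thick, on which the waiting vials stand at the start. Origin: centre of its underside
- mat_out: fixed green mat, 200 by 200 mm, 2 mm thick, empty at the start: the place for the vials that have been read. Origin: centre of its underside. (Blue and green mats stand left and right of the reader, either way round; a tall fixed analyser stands behind the right-hand one, beyond x = 0.62 m for y below -0.32 m)
- petri_dish: loose clear petri dish, 89 mm across, 14 mm high, a bystander. Origin: centre of its underside
- stopper: loose brown rubber stopper, 32 mm across, 26 mm high, a bystander. Origin: centre of its underside

How it is judged (in metres and radians):
On the way, in this order (a step that is already met when the one before it is completed fails the run):
1. every vial present stands upright and let go in a bay, within 10 mm of its centre, its orange nose over the red line within 0.2 rad (((horizontal distance between vial0 and bay0 below 0.01 m and horizontal distance between nose0 and mark0 below 0.016 m) or (horizontal distance between vial0 and bay1 below 0.01 m and horizontal distance between nose0 and mark1 below 0.016 m) or (horizontal distance between vial0 and bay2 below 0.01 m and horizontal distance between nose0 and mark2 below 0.016 m) or (horizontal distance between vial0 and bay3 below 0.01 m and horizontal distance between nose0 and mark3 below 0.016 m)) and angle between the x axis of each of vial0, vial1, vial2, vial3 and the x axis of reader, either way round below 0.2 rad and z of each of vial0, vial1, vial2, vial3 in the frame of reader below 0.012 m and angle between each of vial0, vial1, vial2, vial3's own z axis and vertical below 0.1 rad and contact force between each of vial0, vial1, vial2, vial3 and the fingers below 0.05 N and linear speed of each of vial0, vial1, vial2, vial3 below 0.02 m/s and ((horizontal distance between vial1 and bay0 below 0.01 m and horizontal distance between nose1 and mark0 below 0.016 m) or (horizontal distance between vial1 and bay1 below 0.01 m and horizontal distance between nose1 and mark1 below 0.016 m) or (horizontal distance between vial1 and bay2 below 0.01 m and horizontal distance between nose1 and mark2 below 0.016 m) or (horizontal distance between vial1 and bay3 below 0.01 m and horizontal distance between nose1 and mark3 below 0.016 m)) and ((horizontal distance between vial2 and bay0 below 0.01 m and horizontal distance between nose2 and mark0 below 0.016 m) or (horizontal distance between vial2 and bay1 below 0.01 m and horizontal distance between nose2 and mark1 below 0.016 m) or (horizontal distance between vial2 and bay2 below 0.01 m and horizontal distance between nose2 and mark2 below 0.016 m) or (horizontal distance between vial2 and bay3 below 0.01 m and horizontal distance between nose2 and mark3 below 0.016 m)) and ((horizontal distance between vial3 and bay0 below 0.01 m and horizontal distance between nose3 and mark0 below 0.016 m) or (horizontal distance between vial3 and bay1 below 0.01 m and horizontal distance between nose3 and mark1 below 0.016 m) or (horizontal distance between vial3 and bay2 below 0.01 m and horizontal distance between nose3 and mark2 below 0.016 m) or (horizontal distance between vial3 and bay3 below 0.01 m and horizontal distance between nose3 and mark3 below 0.016 m))), for 0.2 s.
2. with the vials so in place, the bar is held fully down (beyond 0.16 of 0.2 rad) and level (rocked less than 0.04 rad) for half a second (all of step 1 and value of joint bar_rock between -0.04 and 0.04 rad and value of joint bar above 0.16 rad), for 0.5 s.
At the end, for the whole second after the job is handed in: every vial present stands upright (within 0.1 rad) and at rest on the green mat, its axis at least 10 mm inside the mat's edges, and the bar is up again (x of vial0 in the frame of mat_out between -0.09 and 0.09 m and y of vial0 in the frame of mat_out between -0.09 and 0.09 m and z of each of vial0, vial1, vial2, vial3 in the frame of mat_out below 0.008 m and angle between each of vial0, vial1, vial2, vial3's own z axis and vertical below 0.1 rad and linear speed of each of vial0, vial1, vial2, vial3 below 0.02 m/s and x of vial1 in the frame of mat_out between -0.09 and 0.09 m and y of vial1 in the frame of mat_out between -0.09 and 0.09 m and x of vial2 in the frame of mat_out between -0.09 and 0.09 m and y of vial2 in the frame of mat_out between -0.09 and 0.09 m and x of vial3 in the frame of mat_out between -0.09 and 0.09 m and y of vial3 in the frame of mat_out between -0.09 and 0.09 m and value of joint bar below 0.04 rad); the robot touches nothing.
It fails at once if a vial is squeezed or struck with more than 45 N in all by the fingers (both pads added up) (contact force between the fingers and vial0 above 45 N or contact force between the fingers and vial1 above 45 N or contact force between the fingers and vial2 above 45 N or contact force between the fingers and vial3 above 45 N).
It fails at once if the bar is forced lopsided (rocked over 0.09 rad) (value of joint bar_rock above 0.09 rad or value of joint bar_rock below -0.09 rad).
It fails at once if the reader or its bar is pushed with more than 25 N (contact force between the fingers and reader above 25 N).
It fails at once if the petri dish is disturbed (distance of petri_dish from where it was at the start of the episode above 0.03 m).
It fails at once if the rubber stopper is disturbed (distance of stopper from where it was at the start of the episode above 0.03 m).
Of vial0, vial1, vial2, vial3 only 3 to 4 are there at a start; the rules pass over those that are not, and their reading is None.
At some moment in a run one of vial0, vial1, vial2, vial3 may be knocked a few centimetres aside while the robot is not near it.
It also fails if it takes over 210 s, if anything falls off the work surface, if the arm or the gripper's body presses on something with over 40 N, if the wrist force passes 120 N, or if a joint passes its speed limit or range.

## Working session

There is one attempt and no reset: what is moved stays moved. The work goes in short steps, Python scripts to look and compute and a tool call to move; the robot and the scene stay as the last step left them, time stands still between calls to the robot, and variables do not carry over. Pictures are saved under pics/ and viewed, at most 14 in all, crops included, and the job is handed in when it is done.

Besides the shell and the picture viewer there is one more tool, called after ">>>" as name([rows], argument=value, ...), one row to a line, values as JSON. drive_tool: Moves the arm, as the interface text tells. Its arguments: {"type":"object","properties":{"deltas":{"type":"array","items":{"type":"array","items":{"type":"array","items":{"type":"number"}}}}},"required":["deltas"]}

```bash
mkdir -p pics; ls; cat > h.py <<'E'
from rig import ctrl, eyes
import numpy as np, cv2
def cap(n,name):
    s=ctrl.state(); d=eyes.get_image(name); d['state']=s
    cv2.imwrite(f'pics/{n}.png',cv2.cvtColor(d['img'],cv2.COLOR_RGB2BGR)); np.save(f'pics/{n}.npy',d,allow_pickle=True); return d
def load(n): return np.load(f'pics/{n}.npy',allow_pickle=True).item()
def pose(d):
    if 'mount' in d:
        T=np.eye(4); T[:3,:3]=cv2.Rodrigues(np.array(d['state']['tool_rot'],float))[0]; T[:3,3]=d['state']['tool_pos']
        T=T@d['mount']; return T[:3,:3],T[:3,3]
    R=np.array(d['R']); return R.T,-R.T@np.array(d['t'])
def ray(d,u,v,z):
    Rc,c=pose(d); r=Rc@np.array([(u-d['cx'])/d['fx'],(v-d['cy'])/d['fy'],1]); return c+r*(z-c[2])/r[2]
def proj(d,X):
    Rc,c=pose(d); p=Rc.T@(np.array(X)-c); return p[0]/p[2]*d['fx']+d['cx'],p[1]/p[2]*d['fy']+d['cy']
E
python3 - <<'E'
from h import *
for n in ['top','scene']:
    d=cap(n+'0',n); Rc,c=pose(d); print(n,c.round(),Rc.round(2).tolist(),d['fx'])
print(ctrl.state())
E
```

```text
pics
top [ 351.   32. 1345.] [[0.0, -0.99, 0.12], [-1.0, -0.0, 0.01], [-0.01, -0.12, -0.99]] 470.2148466782693
scene [  58. -976.  573.] [[0.9, -0.19, 0.39], [-0.43, -0.37, 0.82], [-0.01, -0.91, -0.42]] 381.1430077291591
{'t': 0.1, 'qpos': array([ 9.67467010e-01,  5.28368786e-01,  1.43377851e+00,  1.21222263e-05,
        1.18140120e+00, -1.78461585e-01]), 'dq': array([ 0.00143036, -0.00136343, -0.00365045, -0.00050379, -0.00138052,
        0.00062111]), 'joint_efforts': array([-8.10281963e-04, -4.40986741e+01, -1.77151698e+01,  6.34250930e-02,
        5.34228596e-02, -5.91327921e-05]), 'tool_pos': array([257.39583352, 569.19563159, 403.87047358]), 'tool_rot': array([-6.62219884e-01, -3.07023034e+00,  2.83310120e-03]), 'ft_force': array([-0.25043238, -0.25917678,  0.24686961]), 'torque': array([ 0.0353035 , -0.03670802,  0.0183176 ]), 'gripper_force': 0.0, 'finger_gap': 87.34587071109343}
```

View pics/top0.png

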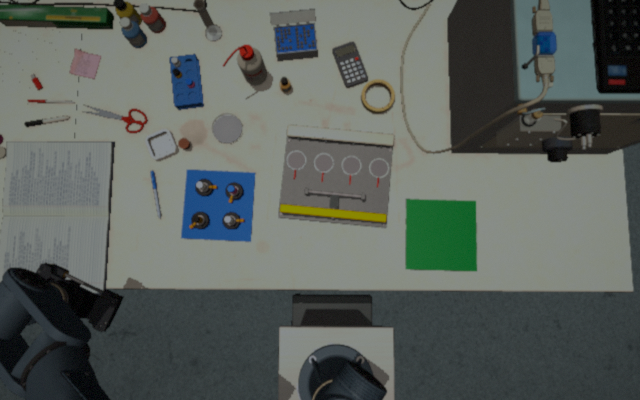

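View pics/scene0.png

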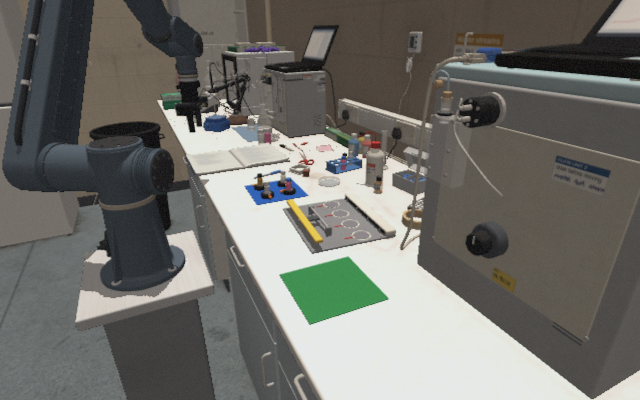

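Top view: four vials on the blue mat near px (205,187), (235,191), (200,220) and (232,221). The bays run from (296,160) to (379,169), with the yellow bar around (333,214) and the green mat around (441,235).

```bash
python3 - <<'E'
from h import *
d=load('top0'); im=d['img']; hsv=cv2.cvtColor(im,cv2.COLOR_RGB2HSV)
def m(lo,hi): return cv2.inRange(hsv,lo,hi)
for n,mk,z in [('blue',m((105,120,60),(125,255,255)),2),('green',m((50,120,60),(75,255,255)),2),('yellow',m((22,150,100),(32,255,255)),38)]:
    cs,_=cv2.findContours(mk,cv2.RETR_EXTERNAL,cv2.CHAIN_APPROX_NONE)
    for c in cs:
        if cv2.contourArea(c)>300:
            r=cv2.minAreaRect(c); b=cv2.boxPoints(r)
            P=np.array([ray(d,u,v,z)[:2] for u,v in b]); print(n,r[0],P.round().tolist(),P.mean(0).round(1))
for n,u,v,z in [('bay0',296,160,6),('bay3',379,169,6),('petri',227,128,10),('stopper',186,144,20),('v',205,187,60),('v',235,191,60),('v',200,220,60),('v',232,221,60)]: print(n,ray(d,u,v,z).round())
w=cap('wrist0','wrist'); print(np.array(w['mount']).round(3).tolist(),w['fx'],w['cx'],w['cy'])
print(cv2.Rodrigues(ctrl.state()['tool_rot'])[0].round(3))
E
```

```text
blue (217.9867706298828, 205.1991424560547) [[397.0, 442.0], [596.0, 437.0], [583.0, 237.0], [384.0, 245.0]] [490.1 340.1]
blue (185.967041015625, 79.84823608398438) [[936.0, 500.0], [945.0, 416.0], [793.0, 395.0], [784.0, 478.0]] [864.5 447.4]
blue (295.0890808105469, 37.891090393066406) [[1028.0, 186.0], [1040.0, 70.0], [963.0, 62.0], [951.0, 177.0]] [995.4 123.7]
green (441.48211669921875, 234.8400421142578) [[311.0, -195.0], [508.0, -203.0], [504.0, -404.0], [308.0, -393.0]] [ 407.8 -299. ]
yellow (332.8328552246094, 212.7198944091797) [[468.0, 159.0], [491.0, 158.0], [463.0, -139.0], [440.0, -136.0]] [465.6  10.6]
bay0 [621. 117.   6.]
bay3 [ 595. -123.    6.]
petri [715. 319.  10.]
stopper [665. 434.  20.]
v [534. 364.  60.]
v [523. 281.  60.]
v [442. 375.  60.]
v [440. 287.  60.]
[[0.0, -0.967, -0.254, 69.151], [1.0, 0.0, 0.0, -0.923], [0.0, -0.254, 0.967, 19.643], [0.0, 0.0, 0.0, 1.0]] 288.7983987648193 315.1890942827994 202.40975770774742
[[-0.911  0.412 -0.001]
 [ 0.412  0.911 -0.001]
 [ 0.    -0.002 -1.   ]]
```

>>> drive_tool([
  [[-1,0,0,0.018,-8.1],[-1,0,0,0.018,-8.1],[-1,0,0,0.018,-8.1]],
])

```text
t: 0.52
tool_pos: [257.4, 569.3, 349.9]
tool_rot: [0.006, -3.141, 0.001]
ft_force: [-0.4, -0.7, 0.1]
finger_gap: 87.5
gripper_force: 0.0
```

>>> drive_tool([
  [[-1,-0.042,-0.05,0,0],[-1,-0.042,-0.05,0,0],[-1,-0.042,-0.05,0,0],[-1,-0.042,-0.05,0,0],[-1,-0.042,-0.044,0,0]],
])

```text
t: 1.15
tool_pos: [461.1, 332.1, 350.6]
tool_rot: [-0.001, -3.141, 0.0]
ft_force: [0.6, 1.1, 0.7]
finger_gap: 87.2
gripper_force: 0.0
```

>>> drive_tool([
  [[-1,0,0,0,0],[-1,0,0,0,0]],
])

```text
t: 1.4
tool_pos: [459.9, 333.7, 350.4]
tool_rot: [-0.003, -3.14, 0.0]
ft_force: [-1.0, -0.2, 0.9]
finger_gap: 87.0
gripper_force: 0.0
```

```bash
python3 - <<'E'
from h import *
d=cap('w1','wrist'); s=d['state']; print(s['tool_pos'],s['tool_rot'],s['t'],s['qpos'])
for X in [(534,364,60),(523,281,60),(442,375,60),(440,287,60)]: print(proj(d,X))
E
```

```text
[459.90213911 333.7416383  350.4203867 ] [-2.79173145e-03 -3.14010958e+00  4.97370182e-05] 1.4 [ 4.31017610e-01  5.21146773e-01  1.63100356e+00  7.07177291e-04
  9.90801453e-01 -1.13838856e+00]
(np.float64(345.4604280967471), np.float64(270.56368873078685))
(np.float64(264.6536968296953), np.float64(260.90301280930146))
(np.float64(359.4393623562829), np.float64(182.8858495380087))
(np.float64(266.9808694380252), np.float64(180.93499792448543))
```

View pics/w1.png

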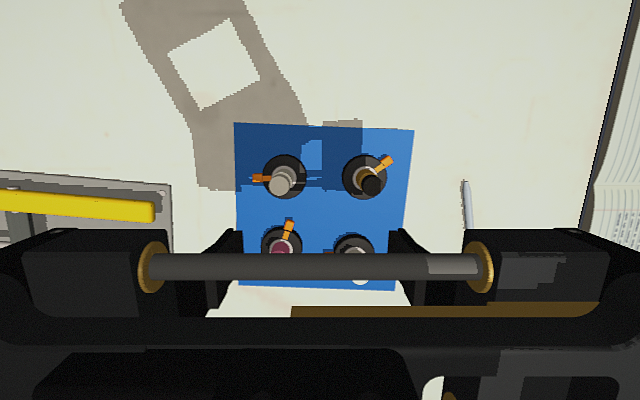

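Wrist view: amber/black cap at (372,184), white cap at (280,180), pink at (283,247), and a second white cap at (358,275) that the gripper partly hides. Moving forward will clear the view.

>>> drive_tool([
  [[-1,-0.04,0,0,0],[-1,-0.04,0,0,0],[-1,-0.04,0,0,0],[-1,0,0,0,0],[-1,0,0,0,0]],
])

```text
t: 2.08
tool_pos: [578.4, 335.1, 350.1]
tool_rot: [0.002, -3.139, 0.001]
ft_force: [0.2, 0.4, -0.4]
finger_gap: 87.0
gripper_force: 0.0
```

```bash
python3 - <<'E'
from h import *
d=cap('w2','wrist'); s=d['state']; print(s['tool_pos'],s['tool_rot'],s['t'],s['dq'].round(3))
E
```

```text
[578.40788008 335.07574482 350.10142206] [ 2.24127854e-03 -3.13892062e+00  8.80418565e-04] 2.075 [ 0.001 -0.01   0.019 -0.001 -0.003 -0.001]
```

View pics/w2.png

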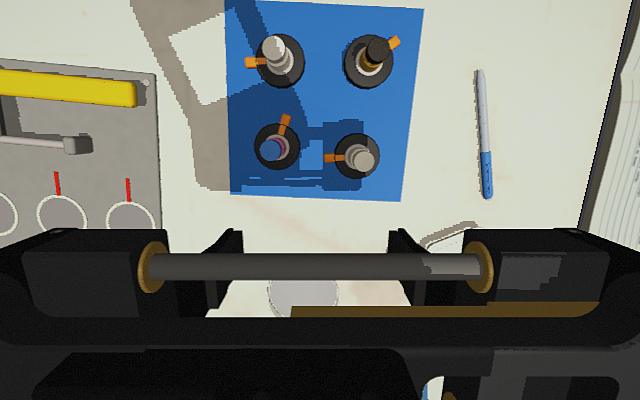

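>>> drive_tool([
  [[-1,-0.03,-0.055,0,0],[-1,-0.03,-0.055,0,0],[-1,-0.03,-0.055,0,0],[-1,-0.03,-0.055,0,0],[-1,-0.02,-0.055,0,0]],
])

```text
t: 2.75
tool_pos: [719.6, 58.7, 350.9]
tool_rot: [0.001, -3.141, -0.0]
ft_force: [-0.3, -0.2, 0.3]
finger_gap: 86.9
gripper_force: 0.0
```

>>> drive_tool([
  [[-1,0,-0.05,0,0],[-1,0,0,0,0],[-1,0,0,0,0]],
])

```text
t: 3.12
tool_pos: [718.8, 10.4, 350.7]
tool_rot: [-0.0, -3.14, -0.002]
ft_force: [-0.6, -0.0, -0.6]
finger_gap: 86.8
gripper_force: 0.0
```

```bash
python3 - <<'E'
from h import *
d=cap('w3','wrist'); s=d['state']; print(s['tool_pos'],s['tool_rot'],s['t'],s['dq'].round(3))
E
```

```text
[718.82036004  10.39777771 350.72329673] [-2.98526060e-04 -3.14033503e+00 -1.64277964e-03] 3.125 [ 0.026  0.002 -0.004 -0.001 -0.    -0.002]
```

View pics/w3.png

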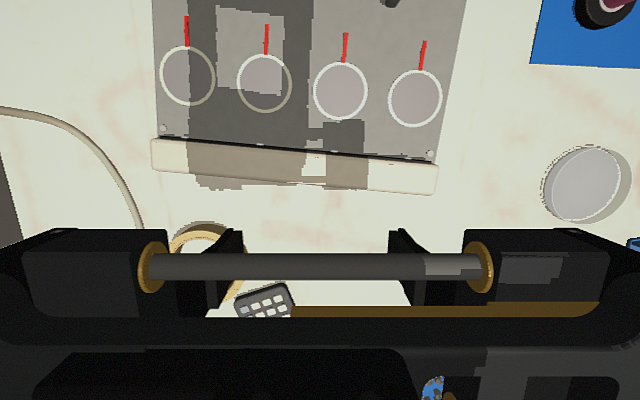

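The mat view shows caps at about (273,47), (379,48), (271,147) and (361,159). The reader view shows bay rims at (187,75), (264,83), (341,90) and (415,98), with the red lines above them.

```bash
cat >> h.py <<'E'
def cloud(d):
    Rc,c=pose(d); v,u=np.mgrid[:400,:640]; z=d['range_z']
    P=np.stack([(u-d['cx'])/d['fx']*z,(v-d['cy'])/d['fy']*z,z],-1)@Rc.T+c; P[z==0]=np.nan; return P
def vials(d,vmax=225,base=2):
    """cap centre from height map, nose from orange mask"""
    P=cloud(d); im=d['img']; hsv=cv2.cvtColor(im,cv2.COLOR_RGB2HSV); h=P[...,2]-base
    top=((h>52)&(h<68)).astype(np.uint8); top[vmax:]=0
    n,l,st,ct=cv2.connectedComponentsWithStats(top)
    org=(cv2.inRange(hsv,(5,140,60),(22,255,255))>0)&(h<20)
    v,u=np.nonzero(org&(np.arange(400)[:,None]<vmax)); O=np.array([ray(d,a,b,base+11) for a,b in zip(u,v)])
    out=[]
    for i in range(1,n):
        if st[i,4]<100: continue
        m=l==i; c=ray(d,*cv2.minEnclosingCircle(np.argwhere(m)[:,::-1].astype(np.float32))[0],base+60); c2=P[m].mean(0)
        r=np.linalg.norm(O[:,:2]-c2[:2],axis=1); s=(r>23)&(r<40)
        k=O[s].mean(0)-c2
        out.append((c2,np.degrees(np.arctan2(k[1],k[0])))); 
        print('cap',c2.round(1),'circ',c[:2].round(1),'npx',st[i,4],'col',im[m].mean(0).round(),'nose deg %.1f r %.1f n %d'%(out[-1][1],np.hypot(*k[:2]),s.sum()))
    return out
E
python3 - <<'E'
from h import *
print('mat'); vials(load('w2'))
d=load('w3'); hsv=cv2.cvtColor(d['img'],cv2.COLOR_RGB2HSV)
gray=cv2.cvtColor(d['img'],cv2.COLOR_RGB2GRAY)
red=cv2.inRange(hsv,(0,150,80),(6,255,255))|cv2.inRange(hsv,(174,150,80),(180,255,255)); red[140:]=0
n,l,st,ct=cv2.connectedComponentsWithStats(red)
R=[ray(d,*ct[i],6) for i in range(1,n) if st[i,4]>20]
loc=cv2.GaussianBlur(gray,(0,0),6)
B=[]
for u,v in [(187,75),(264,83),(341,90),(415,98)]:
    # rim: brightest radial point along spokes
    p=[]
    for a in np.linspace(0,2*np.pi,90,endpoint=False):
        rr=np.arange(22,33,.5); x=np.float32([u+rr*np.cos(a)]);y=np.float32([v+rr*np.sin(a)])
        g=cv2.remap(gray,x,y,cv2.INTER_LINEAR)[0].astype(float); k=g.argmax()
        if g[k]>g.mean()+15: p.append((x[0,k],y[0,k]))
    Q=np.array([ray(d,*q,6)[:2] for q in p],np.float32)
    e=cv2.fitEllipse(Q); B.append(e[0]); print('bay',np.round(e[0],1),np.round(e[1],1),len(p))
print('red',np.round(R,1).tolist()); B=np.array(B)
print(np.diff(B,axis=0)); k=B[-1]-B[0]; print('reader yaw',np.degrees(np.arctan2(-k[0],k[1])), np.linalg.norm(k)/3)
P=cloud(d); print('plate z',np.nanmedian(P[70:80,180:195,2]),'dish',P[183,585])
E
```

```text
mat
cap [445.  298.9  62.2] circ [444.9 299. ] npx 502 col [164. 159. 144.] nose deg -89.7 r 29.8 n 135
cap [445.6 386.5  62.2] circ [445.7 386.8] npx 510 col [55. 51. 45.] nose deg 127.0 r 31.2 n 107
cap [528.9 293.1  62.4] circ [528.9 293. ] npx 377 col [ 47.  83. 130.] nose deg 162.4 r 29.2 n 101
cap [538.7 378.5  62.3] circ [538.6 378.5] npx 370 col [157. 150. 133.] nose deg -86.6 r 29.4 n 99
bay [ 597.6 -122.9] [53.2 59. ] 90
bay [605.2 -44.4] [54.3 54.7] 90
bay [612.6  35.6] [54.4 54.9] 90
bay [620.1 115.9] [53.8 56.6] 90
red [[555.3, -120.1, 6.0], [563.1, -40.2, 6.0], [570.0, 39.6, 6.0], [577.7, 119.5, 6.0]]
[[ 7.56994629 78.47425461]
 [ 7.35571289 80.0033226 ]
 [ 7.4888916  80.30046082]]
reader yaw -5.362749104731572 79.94259296502636
plate z 7.436632615368978 dish [712.08889716 322.1387271    2.39207989]
```

>>> drive_tool([
  [[-0.05,0.034,0.036,0,0],[-0.05,0.034,0.036,0,0],[-0.05,0.034,0.036,0,0],[-0.05,0.034,0.036,0,0],[-0.05,0.034,0.036,0,0]],
])

```text
t: 3.8
tool_pos: [547.5, 192.4, 351.1]
tool_rot: [-0.004, 3.141, 0.001]
ft_force: [0.6, 1.2, 1.0]
finger_gap: 48.5
gripper_force: 0.0
```

>>> drive_tool([
  [[-0.05,0.034,0.036,0,0],[-0.05,0.034,0.036,0,0],[-0.05,0.035,0.036,0,0],[-0.05,0,0,0.04,0],[-0.05,0,0,0,0]],
])

```text
t: 4.42
tool_pos: [444.2, 298.8, 309.1]
tool_rot: [0.005, -3.136, 0.003]
ft_force: [0.5, -0.1, -0.2]
finger_gap: 45.7
gripper_force: 0.0
```

>>> drive_tool([
  [[-0.05,0,0,0,0],[-0.05,0,0,0,0]],
])

```text
t: 4.68
tool_pos: [447.6, 297.5, 312.0]
tool_rot: [0.002, 3.139, 0.002]
ft_force: [1.2, 0.6, -0.5]
finger_gap: 45.4
gripper_force: 0.0
```

>>> drive_tool([
  [[-0.05,0,0,0.03,0],[-0.05,0,0,0.03,0],[-0.05,0,0,0.021,0],[-0.05,0,0,0,0],[0.3,0,0,0,0]],
])

```text
t: 5.3
tool_pos: [447.6, 297.4, 230.8]
tool_rot: [0.002, 3.14, 0.001]
ft_force: [0.4, 0.7, 0.1]
finger_gap: 41.4
gripper_force: 0.0
```

>>> drive_tool([
  [[0.45,0,0,0,0],[0.5,0,0,0,0],[0.52,0,0,0,0],[0.53,0,0,0,0],[0.53,0,0,0,0]],
])

```text
t: 5.92
tool_pos: [447.0, 297.7, 230.0]
tool_rot: [0.001, 3.141, 0.001]
ft_force: [-0.2, 1.6, 1.8]
finger_gap: 20.6
gripper_force: 1.7
```

>>> drive_tool([
  [[0.54,0,0,0,0],[0.54,0,0,0,0]],
])

```text
t: 6.18
tool_pos: [447.1, 297.7, 230.0]
tool_rot: [0.001, 3.141, 0.001]
ft_force: [0.6, 2.7, 3.6]
finger_gap: 20.4
gripper_force: 5.4
```

>>> drive_tool([
  [[0.55,0,0,0,0],[0.55,0,0,0,0]],
])

```text
t: 6.42
tool_pos: [447.1, 297.6, 230.0]
tool_rot: [0.001, 3.141, 0.001]
ft_force: [0.2, 2.8, 4.1]
finger_gap: 19.7
gripper_force: 9.6
```

>>> drive_tool([
  [[0.555,0,0,-0.01,0],[0.555,0,0,-0.02,0],[0.555,0,0,-0.035,0],[0.555,0,0,-0.035,0],[0.555,0,0,0,0]],
])

```text
t: 7.05
tool_pos: [447.2, 297.3, 332.0]
tool_rot: [0.001, 3.137, 0.001]
ft_force: [0.2, 0.6, -2.2]
finger_gap: 19.6
gripper_force: 11.6
```

>>> drive_tool([
  [[0.555,-0.015,-0.0423,0,0],[0.555,-0.015,-0.0423,0,0],[0.555,-0.015,-0.0423,0,0],[0.555,-0.015,-0.0423,0,0],[0.555,-0.015,-0.0423,0,0]],
])

```text
t: 7.68
tool_pos: [521.1, 84.2, 328.1]
tool_rot: [-0.001, -3.137, 0.0]
ft_force: [-0.2, 0.4, -0.9]
finger_gap: 20.0
gripper_force: 11.6
```

>>> drive_tool([
  [[0.555,-0.015,-0.0423,0,0],[0.555,-0.015,-0.0423,0,0],[0.555,-0.015,-0.0423,0,0],[0.555,-0.015,-0.0423,0,0],[0.555,-0.015,-0.0423,0,0]],
])

```text
t: 8.3
tool_pos: [595.9, -127.1, 327.7]
tool_rot: [-0.001, -3.137, -0.002]
ft_force: [0.6, -0.1, -2.1]
finger_gap: 19.4
gripper_force: 11.6
```

>>> drive_tool([
  [[0.555,0,0,0,9.57],[0.555,0,0,0,9.57],[0.555,0,0,0,9.57],[0.555,0,0,0,9.57],[0.555,0,0,0,9.57]],
])

```text
t: 8.93
tool_pos: [595.5, -125.6, 327.6]
tool_rot: [-1.281, -2.863, 0.001]
ft_force: [0.9, -0.4, -2.0]
finger_gap: 19.7
gripper_force: 11.6
```

>>> drive_tool([
  [[0.555,0,0,0,9.57],[0.555,0,0,0,9.57],[0.555,0,0,0,9.57],[0.555,0,0,0,9.57],[0.555,0,0,0,9.57]],
])

```text
t: 9.55
tool_pos: [595.5, -125.6, 327.6]
tool_rot: [-2.332, -2.098, 0.004]
ft_force: [0.6, 0.2, -1.6]
finger_gap: 19.8
gripper_force: 11.6
```

>>> drive_tool([
  [[0.555,0,0,0,0],[0.555,0,0,0,0]],
])

```text
t: 9.8
tool_pos: [596.1, -125.6, 328.7]
tool_rot: [-2.326, -2.109, 0.002]
ft_force: [-0.4, 0.5, -0.9]
finger_gap: 19.6
gripper_force: 11.6
```

```bash
python3 - <<'E'
from h import *
s=ctrl.state(); R=cv2.Rodrigues(s['tool_rot'])[0]; print(s['tool_pos'],R.round(4).tolist(),np.degrees(np.arctan2(R[1,0],R[0,0])),s['gripper_force'],s['qpos'].round(2))
d=cap('top1','top')
E
```

```text
[ 596.11048625 -125.63865402  328.7036026 ] [[0.0977, 0.9952, -0.0024], [0.9952, -0.0977, 0.0007], [0.0005, -0.0024, -1.0]] 84.39565722966199 11.564648151397705 [-0.39  0.6   1.54 -0.    1.   -0.29]
```

>>> drive_tool([
  [[0.555,0,0.0015,0.03,0],[0.555,0,0,0.03,0],[0.555,0,0,0.025,0],[0.555,0,0,0.005,0],[0.555,0,0,0,0]],
])

```text
t: 10.48
tool_pos: [598.2, -125.9, 239.9]
tool_rot: [2.329, 2.108, -0.0]
ft_force: [-0.1, 0.3, -0.8]
finger_gap: 19.6
gripper_force: 11.6
```

>>> drive_tool([
  [[0.555,0,0,0.002,0],[0.555,0,0,0.002,0],[0.555,0,0,0,0],[0.555,0,0,0,0]],
])

```text
t: 10.98
tool_pos: [598.1, -125.8, 236.0]
tool_rot: [2.329, 2.107, 0.0]
ft_force: [-0.9, 0.4, -1.2]
finger_gap: 19.8
gripper_force: 11.6
```

>>> drive_tool([
  [[0.555,0,0,0.0015,0],[0.555,0,0,0,0],[0.555,0,0,0,0]],
])

```text
t: 11.35
tool_pos: [598.1, -125.8, 234.2]
tool_rot: [-2.33, -2.107, 0.0]
ft_force: [-0.1, -0.2, -1.0]
finger_gap: 19.7
gripper_force: 11.6
```

>>> drive_tool([
  [[0.53,0,0,0,0],[0.5,0,0,0,0],[0.4,0,0,0,0],[0.1,0,0,0,0],[-0.05,0,0,0,0]],
])

```text
t: 11.98
tool_pos: [598.1, -125.9, 234.3]
tool_rot: [2.33, 2.107, 0.0]
ft_force: [-0.2, 0.6, -0.1]
finger_gap: 38.6
gripper_force: 0.0
```

>>> drive_tool([
  [[-0.05,0,0,-0.02,0],[-0.05,0,0,-0.04,0],[-0.05,0,0,-0.04,0],[-0.05,0,0,0,0]],
])

```text
t: 12.48
tool_pos: [599.2, -126.2, 337.9]
tool_rot: [2.324, 2.103, 0.005]
ft_force: [0.1, -0.6, -0.4]
finger_gap: 45.5
gripper_force: 0.0
```

```bash
python3 - <<'E'
from h import *
s=ctrl.state(); print(s['tool_pos'],s['tool_rot'],s['qpos'].round(3),s['t'])
d=cap('top2','top')
# top-view: points standing 45..70mm high over mats/reader, compared with wrist frame
P=cloud(d); h=P[...,2]; m=((h>40)&(h<75)&(P[...,0]>380)&(P[...,0]<660)&(abs(P[...,1])<460)).astype(np.uint8)
n,l,st,ct=cv2.connectedComponentsWithStats(m)
for i in range(1,n):
    if st[i,4]>8: print(st[i,4],P[l==i].mean(0).round(1),d['img'][l==i].mean(0).round())
E
```

```text
[ 599.16634255 -126.19603735  337.93279671] [2.32436614 2.10266413 0.0054613 ] [-0.39   0.589  1.531  0.     1.013 -0.29 ] 12.475
147 [ 640.2 -389.7   58.9] [46. 44. 41.]
17 [ 635.1 -275.8   64.1] [115. 113. 102.]
55 [540.5 378.6  59.3] [134. 137. 142.]
57 [530.2 292.4  59.5] [ 54.  87. 138.]
59 [446.6 386.9  58.5] [46. 41. 36.]
```

>>> drive_tool([
  [[-0.05,0.041,-0.011,0,0],[-0.05,0.041,-0.011,0,0],[-0.05,0.041,-0.011,0,0],[-0.05,0.041,-0.011,0,0],[-0.05,0.041,-0.011,0,0]],
])

```text
t: 13.15
tool_pos: [562.9, 84.9, 332.6]
tool_rot: [-2.328, -2.106, 0.004]
ft_force: [0.7, 0.3, 0.4]
finger_gap: 45.8
gripper_force: 0.0
```

>>> drive_tool([
  [[-0.05,0.041,-0.011,0,0],[-0.05,0.041,-0.011,0,0],[-0.05,0.041,-0.011,0,0],[-0.05,0.041,-0.011,0,0],[-0.05,0.041,-0.011,0,0]],
])

```text
t: 13.78
tool_pos: [528.7, 294.2, 332.4]
tool_rot: [-2.329, -2.106, 0.005]
ft_force: [-0.0, -0.2, 0.2]
finger_gap: 45.7
gripper_force: 0.0
```

>>> drive_tool([
  [[-0.05,0,0,0.03,0],[-0.05,0,0,0.02,0],[-0.05,0,0,0,0],[-0.05,0,0,0,0]],
])

```text
t: 14.28
tool_pos: [529.7, 293.0, 284.0]
tool_rot: [-2.33, -2.107, 0.001]
ft_force: [0.8, 0.0, 0.2]
finger_gap: 45.7
gripper_force: 0.0
```

>>> drive_tool([
  [[-0.05,0,0,0.03,0],[-0.05,0,0,0.024,0],[-0.05,0,0,0,0],[0.3,0,0,0,0],[0.45,0,0,0,0]],
])

```text
t: 14.9
tool_pos: [530.2, 293.3, 231.7]
tool_rot: [2.329, 2.107, 0.004]
ft_force: [0.1, -0.1, 0.2]
finger_gap: 32.6
gripper_force: 0.0
```

>>> drive_tool([
  [[0.5,0,0,0,0],[0.52,0,0,0,0],[0.535,0,0,0,0],[0.545,0,0,0,0],[0.555,0,0,0,0]],
])

```text
t: 15.52
tool_pos: [529.5, 293.1, 230.4]
tool_rot: [-2.33, -2.107, 0.0]
ft_force: [-0.9, 0.3, 1.8]
finger_gap: 20.1
gripper_force: 7.4
```

>>> drive_tool([
  [[0.555,0,0,0,0],[0.555,0,0,-0.01,0],[0.555,0,0,-0.02,0],[0.555,0,0,-0.035,0],[0.555,0,0,-0.035,0]],
])

```text
t: 16.15
tool_pos: [529.6, 293.0, 331.2]
tool_rot: [-2.33, -2.107, 0.001]
ft_force: [-0.4, -0.5, -0.9]
finger_gap: 19.3
gripper_force: 8.2
```

>>> drive_tool([
  [[0.555,-0.041,0.0136,0,0],[0.555,-0.041,0.0136,0,0],[0.555,-0.041,0.0136,0,0],[0.555,-0.041,0.0136,0,0],[0.555,-0.041,0.0136,0,0]],
])

```text
t: 16.77
tool_pos: [576.9, 80.9, 330.6]
tool_rot: [2.329, 2.107, 0.0]
ft_force: [-0.9, 0.6, -1.4]
finger_gap: 19.6
gripper_force: 8.1
```

>>> drive_tool([
  [[0.555,-0.041,0.0136,0,0],[0.555,-0.041,0.0136,0,0],[0.555,-0.041,0.0136,0,0],[0.555,0,0,0,-6.1],[0.555,0,0,0,-6.1]],
])

```text
t: 17.4
tool_pos: [605.0, -45.2, 330.4]
tool_rot: [-2.091, -2.345, 0.0]
ft_force: [-1.0, 0.0, -1.6]
finger_gap: 19.4
gripper_force: 7.8
```

>>> drive_tool([
  [[0.555,0,0,0.03,0],[0.555,0,0,0.03,0],[0.555,0,0,0,0],[0.555,0,0,0,0]],
])

```text
t: 17.9
tool_pos: [605.5, -44.3, 271.1]
tool_rot: [2.092, 2.342, 0.001]
ft_force: [0.1, 0.9, -1.2]
finger_gap: 19.1
gripper_force: 7.8
```

>>> drive_tool([
  [[0.555,0,0,0.02,0],[0.555,0,0,0.01,0],[0.555,0,0,0.005,0],[0.555,0,0,0.0015,0],[0.555,0,0,0,0]],
])

```text
t: 18.52
tool_pos: [605.7, -44.9, 235.3]
tool_rot: [2.09, 2.341, 0.0]
ft_force: [-1.9, -2.2, 5.6]
finger_gap: 19.5
gripper_force: 8.6
```

>>> drive_tool([
  [[0.555,0,0,0,0],[0.53,0,0,0,0],[0.5,0,0,0,0],[0.4,0,0,0,0],[0.1,0,0,0,0]],
])

```text
t: 19.15
tool_pos: [604.9, -43.8, 233.4]
tool_rot: [-2.092, -2.342, 0.0]
ft_force: [-0.3, 0.1, 0.2]
finger_gap: 30.0
gripper_force: 0.0
```

>>> drive_tool([
  [[-0.05,0,0,0,0],[-0.05,0,0,-0.02,0],[-0.05,0,0,-0.04,0],[-0.05,0,0,-0.04,0],[-0.05,0,0,0,0]],
])

```text
t: 19.77
tool_pos: [606.2, -44.2, 337.2]
tool_rot: [2.088, 2.338, 0.006]
ft_force: [0.9, -0.3, -0.9]
finger_gap: 45.3
gripper_force: 0.0
```

```bash
cat >> h.py <<'E'
def tops(name):
    d=cap(name,'top'); P=cloud(d); h=P[...,2]; m=((h>40)&(h<75)&(P[...,0]>300)&(P[...,0]<660)&(P[...,1]>-410)&(P[...,1]<460)).astype(np.uint8)
    n,l,st,ct=cv2.connectedComponentsWithStats(m)
    for i in range(1,n):
        if st[i,4]>8: print(st[i,4],P[l==i].mean(0).round(1),d['img'][l==i].mean(0).round())
    s=ctrl.state(); R=cv2.Rodrigues(s['tool_rot'])[0]; print(s['tool_pos'].round(1),'psi %.2f'%np.degrees(np.arctan2(R[1,0],R[0,0])),'t',s['t'],'gf',s['gripper_force'])
E
python3 -c "
from h import *
tops('top3')"
```

```text
89 [ 640.3 -363.8   58. ] [46. 44. 40.]
27 [ 636.3 -272.4   59. ] [121. 118. 105.]
58 [540.5 378.3  58.7] [130. 133. 137.]
15 [477.7 109.   41.4] [156. 154.   1.]
61 [446.4 386.4  58.6] [45. 40. 34.]
9 [ 450.2 -131.2   42. ] [119.  99.   0.]
[605.4 -44.1 335.2] psi 96.46 t 19.825 gf 0.0
```

>>> drive_tool([
  [[-0.05,0.0427,-0.0018,0,0],[-0.05,0.0427,-0.0018,0,0],[-0.05,0.0427,-0.0018,0,0],[-0.05,0.0427,-0.0018,0,0],[-0.05,0.0427,-0.0018,0,0]],
])

```text
t: 20.45
tool_pos: [571.2, 168.3, 331.9]
tool_rot: [-2.091, -2.341, 0.004]
ft_force: [-0.6, -0.5, -0.5]
finger_gap: 45.9
gripper_force: 0.0
```

>>> drive_tool([
  [[-0.05,0.0427,-0.0018,0,0],[-0.05,0.0427,-0.0018,0,0],[-0.05,0.0427,-0.0018,0,0],[-0.05,0.0427,-0.0018,0,0],[-0.05,0.0427,-0.0018,0,0]],
])

```text
t: 21.08
tool_pos: [538.3, 379.3, 331.6]
tool_rot: [-2.092, -2.342, 0.006]
ft_force: [0.4, 1.0, 0.0]
finger_gap: 45.5
gripper_force: 0.0
```

>>> drive_tool([
  [[-0.05,0,0,0.03,0],[-0.05,0,0,0.02,0],[-0.05,0,0,0,0],[-0.05,0,0,0,0]],
])

```text
t: 21.58
tool_pos: [539.3, 378.0, 283.4]
tool_rot: [-2.093, -2.343, 0.001]
ft_force: [0.7, 0.6, 0.6]
finger_gap: 45.9
gripper_force: 0.0
```

>>> drive_tool([
  [[-0.05,0,0,0.03,0],[-0.05,0,0,0.0235,0],[-0.05,0,0,0,0],[0.3,0,0,0,0],[0.45,0,0,0,0]],
])

```text
t: 22.2
tool_pos: [539.8, 378.4, 231.9]
tool_rot: [2.092, 2.342, 0.004]
ft_force: [-0.6, 0.1, -0.6]
finger_gap: 32.8
gripper_force: 0.0
```

>>> drive_tool([
  [[0.5,0,0,0,0],[0.52,0,0,0,0],[0.535,0,0,0,0],[0.545,0,0,0,0],[0.555,0,0,0,0]],
])

```text
t: 22.82
tool_pos: [539.4, 378.2, 230.5]
tool_rot: [2.093, 2.343, 0.001]
ft_force: [0.5, -0.3, 1.7]
finger_gap: 19.8
gripper_force: 7.1
```

>>> drive_tool([
  [[0.555,0,0,0,0],[0.555,0,0,-0.01,0],[0.555,0,0,-0.02,0],[0.555,0,0,-0.035,0],[0.555,0,0,-0.035,0]],
])

```text
t: 23.45
tool_pos: [538.9, 378.1, 332.2]
tool_rot: [-2.093, -2.343, -0.0]
ft_force: [0.5, 0.0, -1.6]
finger_gap: 19.5
gripper_force: 8.0
```

>>> drive_tool([
  [[0.555,-0.0386,0.0073,0,0],[0.555,-0.0386,0.0073,0,0],[0.555,-0.0386,0.0073,0,0],[0.555,-0.0386,0.0073,0,0],[0.555,-0.0386,0.0072,0,0]],
])

```text
t: 24.08
tool_pos: [597.2, 189.3, 331.7]
tool_rot: [2.092, 2.343, 0.002]
ft_force: [0.6, 0.3, -1.5]
finger_gap: 19.3
gripper_force: 7.9
```

>>> drive_tool([
  [[0.555,-0.0386,0.0072,0,0],[0.555,-0.0386,0.0072,0,0],[0.555,0,0,0,9.88],[0.555,0,0,0,9.88],[0.555,0,0,0,9.88]],
])

```text
t: 24.7
tool_pos: [619.9, 115.1, 331.6]
tool_rot: [2.627, 1.722, 0.001]
ft_force: [-0.1, 0.9, -0.3]
finger_gap: 19.6
gripper_force: 7.6
```

>>> drive_tool([
  [[0.555,0,0,0,9.88],[0.555,0,0,0,9.88],[0.555,0,0,0,9.88],[0.555,0,0,0,9.88],[0.555,0,0,0,9.88]],
])

```text
t: 25.32
tool_pos: [619.9, 115.4, 331.6]
tool_rot: [3.107, 0.467, 0.001]
ft_force: [-0.3, -0.2, -1.3]
finger_gap: 19.4
gripper_force: 7.6
```

>>> drive_tool([
  [[0.555,0,0,0,9.88],[0.555,0,0,0,9.88],[0.555,0,0,0.03,0],[0.555,0,0,0.03,0],[0.555,0,0,0,0]],
])

```text
t: 25.95
tool_pos: [618.9, 115.4, 269.1]
tool_rot: [3.141, -0.064, -0.008]
ft_force: [-0.7, -0.6, -1.6]
finger_gap: 19.5
gripper_force: 7.6
```

>>> drive_tool([
  [[0.555,0,0,0,0]],
])

```text
t: 26.08
tool_pos: [620.6, 115.5, 271.8]
tool_rot: [-3.141, 0.064, -0.004]
ft_force: [1.3, 0.5, -0.9]
finger_gap: 19.4
gripper_force: 7.6
```

```bash
python3 -c "
from h import *
tops('top4')"
```

```text
92 [ 640.4 -365.5   58.2] [46. 44. 41.]
27 [ 636.2 -272.6   58.7] [123. 120. 108.]
50 [605.7 -45.3  62.3] [ 55.  88. 140.]
59 [ 599.4 -120.1   61.8] [131. 133. 132.]
9 [477.3  60.5  41.8] [131. 112.  11.]
12 [473.3   2.7  42.4] [104.  83.  10.]
17 [464.4  26.2  42. ] [117.  93.   0.]
23 [461.9 -19.4  42. ] [145. 134.   4.]
13 [462.4 -52.6  41.5] [162. 157.   3.]
28 [458.5 -75.3  42.1] [162. 157.   0.]
9 [458.1 -39.2  42.8] [161. 157.   0.]
18 [ 452.7 -127.7   41.6] [161. 155.   0.]
[620.7 115.4 272.1] psi -2.34 t 26.125 gf 7.5787450798088685
```

>>> drive_tool([
  [[0.555,0,0,0.02,0],[0.555,0,0,0.01,0],[0.555,0,0,0.006,0],[0.555,0,0,0.001,0],[0.555,0,0,0,0]],
])

```text
t: 26.75
tool_pos: [619.9, 115.4, 234.3]
tool_rot: [3.141, -0.064, -0.0]
ft_force: [-2.9, 0.4, 4.2]
finger_gap: 19.3
gripper_force: 9.1
```

>>> drive_tool([
  [[0.555,0,0,0,0],[0.53,0,0,0,0],[0.5,0,0,0,0],[0.4,0,0,0,0],[0.1,0,0,0,0]],
])

```text
t: 27.38
tool_pos: [620.3, 115.3, 233.1]
tool_rot: [-3.141, 0.064, -0.001]
ft_force: [0.0, -0.1, 0.2]
finger_gap: 30.4
gripper_force: 0.0
```

>>> drive_tool([
  [[-0.05,0,0,0,0],[-0.05,0,0,-0.02,0],[-0.05,0,0,-0.04,0],[-0.05,0,0,-0.04,0],[-0.05,0,0,0,0]],
])

```text
t: 28.0
tool_pos: [621.4, 115.5, 338.6]
tool_rot: [-3.141, 0.064, -0.016]
ft_force: [0.5, -0.9, -0.1]
finger_gap: 45.6
gripper_force: 0.0
```

```bash
python3 -c "
from h import *
tops('top5')"
```

```text
89 [ 640.4 -364.7   57.8] [47. 45. 42.]
27 [ 636.3 -272.6   59. ] [124. 121. 109.]
50 [605.6 -45.3  63. ] [ 56.  89. 142.]
59 [ 599.5 -120.1   61.9] [133. 135. 134.]
11 [478.7  75.1  41.8] [140. 128.  11.]
24 [466.2  37.1  41.7] [164. 160.   0.]
20 [471.2  13.3  42.3] [153. 146.   2.]
9 [469.5  78.1  41.4] [131. 114.   0.]
9 [467.7  57.1  41.9] [165. 164.   0.]
42 [462.9 -46.1  41.5] [163. 157.   3.]
22 [459.6 -74.1  41.8] [162. 155.   4.]
32 [ 458.7 -109.5   41.7] [160. 153.  10.]
59 [446.7 386.7  58.4] [48. 42. 37.]
[620.5 115.4 336.3] psi -2.33 t 28.05 gf 0.0
```

>>> drive_tool([
  [[-0.05,-0.0265,-0.0377,0,0],[-0.05,-0.0265,-0.0377,0,0],[-0.05,-0.0265,-0.0377,0,0],[-0.05,-0.0265,-0.0377,0,0],[-0.05,-0.0265,-0.0377,0,0]],
])

```text
t: 28.68
tool_pos: [494.0, 310.0, 332.4]
tool_rot: [3.14, -0.065, -0.003]
ft_force: [0.5, 1.1, 0.2]
finger_gap: 45.5
gripper_force: 0.0
```

>>> drive_tool([
  [[-0.05,-0.0265,-0.0377,0,0],[-0.05,-0.0265,-0.0377,0,0],[-0.05,0,0,0.03,0],[-0.05,0,0,0.02,0],[-0.05,0,0,0,0]],
])

```text
t: 29.3
tool_pos: [444.3, 386.2, 281.0]
tool_rot: [3.138, -0.064, -0.008]
ft_force: [0.3, -0.8, 0.8]
finger_gap: 45.6
gripper_force: 0.0
```

>>> drive_tool([
  [[-0.05,0,0,0,0],[-0.05,0,0,0,0]],
])

```text
t: 29.55
tool_pos: [445.9, 386.6, 284.1]
tool_rot: [-3.14, 0.065, -0.002]
ft_force: [0.6, -0.2, 0.4]
finger_gap: 46.0
gripper_force: 0.0
```

>>> drive_tool([
  [[-0.05,0,0,0.03,0],[-0.05,0,0,0.0235,0],[-0.05,0,0,0,0],[0.3,0,0,0,0],[0.45,0,0,0,0]],
])

```text
t: 30.18
tool_pos: [445.9, 386.9, 231.1]
tool_rot: [-3.14, 0.064, -0.004]
ft_force: [0.5, 1.0, 0.1]
finger_gap: 32.8
gripper_force: 0.0
```

>>> drive_tool([
  [[0.5,0,0,0,0],[0.52,0,0,0,0],[0.535,0,0,0,0],[0.545,0,0,0,0],[0.555,0,0,0,0]],
])

```text
t: 30.8
tool_pos: [445.7, 387.0, 230.1]
tool_rot: [-3.14, 0.064, -0.002]
ft_force: [0.1, 2.9, 2.9]
finger_gap: 20.0
gripper_force: 9.0
```

>>> drive_tool([
  [[0.555,0,0,0,0],[0.555,0,0,-0.01,0],[0.555,0,0,-0.02,0],[0.555,0,0,-0.035,0],[0.555,0,0,-0.035,0]],
])

```text
t: 31.42
tool_pos: [444.9, 385.9, 330.1]
tool_rot: [3.138, -0.064, -0.004]
ft_force: [0.5, 0.0, -1.1]
finger_gap: 19.4
gripper_force: 10.1
```

>>> drive_tool([
  [[0.555,0.0201,0.0382,0,0],[0.555,0.0201,0.0382,0,0],[0.555,0.0201,0.0382,0,0],[0.555,0.0201,0.0382,0,0],[0.555,0.0201,0.0382,0,0]],
])

```text
t: 32.05
tool_pos: [537.8, 189.9, 329.5]
tool_rot: [3.14, -0.064, -0.004]
ft_force: [-0.0, 0.5, -0.8]
finger_gap: 19.7
gripper_force: 10.1
```

>>> drive_tool([
  [[0.555,0.0201,0.0382,0,0],[0.555,0.0201,0.0382,0,0],[0.555,0.0201,0.0382,0,0],[0.555,0.0201,0.0382,0,0],[0.555,0,0,0,-9.52]],
])

```text
t: 32.67
tool_pos: [613.1, 32.1, 329.6]
tool_rot: [3.134, 0.197, -0.0]
ft_force: [-0.1, 0.5, -0.9]
finger_gap: 19.9
gripper_force: 10.0
```

>>> drive_tool([
  [[0.555,0,0,0,-9.52],[0.555,0,0,0,-9.52],[0.555,0,0,0,-9.52],[0.555,0,0,0,-9.52],[0.555,0,0,0,0]],
])

```text
t: 33.3
tool_pos: [611.4, 35.5, 329.4]
tool_rot: [-2.9, -1.206, 0.004]
ft_force: [0.2, -0.2, -1.2]
finger_gap: 19.9
gripper_force: 10.0
```

>>> drive_tool([
  [[0.555,0,0,0.03,0],[0.555,0,0,0.02,0],[0.555,0,0,0,0],[0.555,0,0,0,0]],
])

```text
t: 33.8
tool_pos: [612.4, 35.6, 280.3]
tool_rot: [2.9, 1.207, 0.001]
ft_force: [0.4, 0.2, -1.5]
finger_gap: 19.9
gripper_force: 10.0
```

```bash
python3 -c "
from h import *
tops('top6')"
```

```text
90 [ 640.3 -366.4   58.2] [45. 43. 40.]
26 [ 636.2 -272.2   58.1] [120. 117. 105.]
49 [605.3 -45.3  63.1] [ 50.  81. 131.]
56 [ 599.6 -120.5   62.4] [130. 132. 132.]
10 [463.1 -46.6  41.4] [121. 101.   4.]
34 [460.1 -82.7  41.8] [140. 128.   3.]
24 [ 456.1 -115.    42.2] [158. 150.   9.]
9 [456.4 -67.   41.7] [115.  91.   0.]
[612.5  35.6 280.7] psi 45.21 t 33.85 gf 10.043968074023724
```

Descend 46 mm, release, rise, and back the camera off for a check view of the reader.

>>> drive_tool([
  [[0.555,0,0,0.02,0],[0.555,0,0,0.018,0],[0.555,0,0,0.006,0],[0.555,0,0,0.002,0],[0.555,0,0,0,0]],
])

```text
t: 34.48
tool_pos: [612.4, 35.8, 234.2]
tool_rot: [2.899, 1.209, 0.001]
ft_force: [-0.9, 0.3, -0.8]
finger_gap: 19.9
gripper_force: 10.1
```

>>> drive_tool([
  [[0.555,0,0,0,0],[0.53,0,0,0,0],[0.5,0,0,0,0],[0.4,0,0,0,0],[0.1,0,0,0,0]],
])

```text
t: 35.1
tool_pos: [612.2, 35.7, 233.9]
tool_rot: [2.9, 1.209, 0.0]
ft_force: [-0.5, 0.2, -0.2]
finger_gap: 30.6
gripper_force: 0.0
```

>>> drive_tool([
  [[-0.05,0,0,0,0],[-0.05,0,0,-0.02,0],[-0.05,0,0,-0.04,0],[-0.05,0,0,-0.04,0],[-0.05,0,0,0,0]],
])

```text
t: 35.72
tool_pos: [613.4, 35.6, 337.5]
tool_rot: [2.896, 1.207, 0.011]
ft_force: [0.2, -0.2, -0.4]
finger_gap: 45.9
gripper_force: 0.0
```

>>> drive_tool([
  [[0,0,0,-0.01,-10],[0,0,0,0,-10],[0,0,0,0,-10],[0,0,0,0,-10],[0,0,0,0,-10]],
])

```text
t: 36.35
tool_pos: [611.7, 35.8, 342.4]
tool_rot: [-2.109, -2.326, 0.002]
ft_force: [0.7, -0.0, -0.1]
finger_gap: 43.8
gripper_force: 0.0
```

>>> drive_tool([
  [[0,0,0,0,-10],[0,0,0,0,-10],[0,0,0,0,-10],[0,0,0,0,-10],[0,0,0,0,-10]],
])

```text
t: 36.98
tool_pos: [611.7, 35.8, 342.4]
tool_rot: [-0.929, -2.999, 0.001]
ft_force: [0.5, 0.0, 0.8]
finger_gap: 43.5
gripper_force: 0.0
```

>>> drive_tool([
  [[0,0,0,0,-10],[0,0,0,0,-10],[0,0,0,0,-9.4],[0,0,0,0,0],[0,0,0,0,0]],
])

```text
t: 37.6
tool_pos: [612.0, 35.7, 343.1]
tool_rot: [-0.15, -3.137, -0.0]
ft_force: [0.9, -0.8, -0.2]
finger_gap: 43.8
gripper_force: 0.0
```

>>> drive_tool([
  [[0,-0.035,-0.012,0,0],[0,-0.035,-0.012,0,0],[0,-0.035,-0.012,0,0],[0,0,0,0,0],[0,0,0,0,0]],
])

```text
t: 38.22
tool_pos: [712.6, -9.6, 343.0]
tool_rot: [-0.148, -3.136, -0.001]
ft_force: [0.3, -0.1, 0.1]
finger_gap: 43.6
gripper_force: 0.0
```

```bash
python3 - <<'E'
from h import *
tops('top7')
d=cap('w4','wrist'); print('wrist'); vials(d,base=6)
bays=[(620.1,115.4),(612.6,35.7),(605.2,-43.9),(597.7,-123.6)]
P=cloud(d); hsv=cv2.cvtColor(d['img'],cv2.COLOR_RGB2HSV); m=(cv2.inRange(hsv,(22,130,70),(32,255,255))>0)&(abs(P[...,2]-38)<8)
if m.sum(): 
  c=np.argwhere(m)[:,::-1].astype(np.float32); Q=np.array([ray(d,u,v,38)[:2] for u,v in c],np.float32); r=cv2.minAreaRect(Q); print('bar',r,np.median(P[m][:,2]))
E
```

```text
94 [ 640.3 -366.1   59.3] [47. 44. 41.]
26 [ 636.5 -272.5   57.3] [122. 119. 107.]
13 [623.6 122.1  66.4] [126. 130. 136.]
58 [ 599.7 -120.2   62.1] [101.  96.  89.]
56 [ 457.  -106.    41.5] [133. 117.   6.]
[712.4  -9.4 343.2] psi 174.64 t 38.275 gf 0.0
wrist
cap [612.   33.9  66.4] circ [611.9  33.9] npx 480 col [59. 55. 49.] nose deg 173.7 r 29.8 n 147
cap [ 599.8 -121.7   65.8] circ [ 600.  -121.8] npx 554 col [146. 140. 124.] nose deg 178.6 r 29.7 n 157
cap [606.4 -47.4  66.3] circ [606.1 -46.9] npx 491 col [ 78. 134. 194.] nose deg 175.0 r 29.9 n 150
cap [620.6 113.1  65.9] circ [621.  113.1] npx 542 col [191. 193. 185.] nose deg 173.3 r 29.8 n 154
cap [ 634.3 -276.8   62.9] circ [ 634.4 -272.8] npx 167 col [141. 132. 110.] nose deg nan r nan n 0h.py:31: RuntimeWarning: Mean of empty slice.
  k=O[s].mean(0)-c2
  ret = um.true_divide(
```

View pics/w4.png

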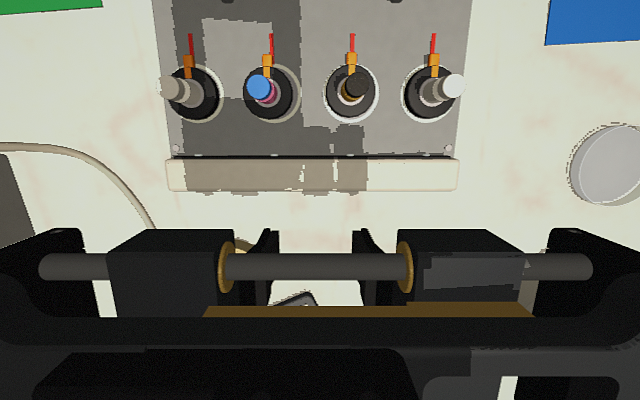

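All four vials stand on their discs with noses on the red lines: pixels (188,60), (268,60), (351,58) and (434,60), angles within 4° and centres within about 5 mm. Next is the bar.

>>> drive_tool([
  [[0.9,0.0355,-0.0006,0,0],[0.9,0.0355,-0.0006,0,0],[0.9,0.0355,-0.0006,0,0],[0.9,0.0355,-0.0006,0,0],[0.9,0.0355,-0.0006,0,0]],
])

```text
t: 38.95
tool_pos: [534.2, 4.4, 344.2]
tool_rot: [-0.146, -3.138, -0.0]
ft_force: [0.8, 0.2, -0.5]
finger_gap: 6.6
gripper_force: 0.0
```

>>> drive_tool([
  [[0.9,0.0355,-0.0006,0,0],[0.9,0.0355,-0.0006,0,0],[0.9,0,0,0,0],[0.9,0,0,0,0]],
])

```text
t: 39.45
tool_pos: [465.8, 9.3, 344.4]
tool_rot: [0.146, 3.136, -0.001]
ft_force: [0.7, 0.3, 0.3]
finger_gap: 4.1
gripper_force: 0.0
```

>>> drive_tool([
  [[0.9,0,0,0.04,0],[0.9,0,0,0.04,0],[0.9,0,0,0.02,0],[0.9,0,0,0,0],[0.9,0,0,0,0]],
])

```text
t: 40.08
tool_pos: [466.5, 8.9, 244.2]
tool_rot: [0.146, 3.136, -0.001]
ft_force: [0.6, 0.5, -0.1]
finger_gap: 4.3
gripper_force: 0.0
```

```bash
python3 - <<'E'
from h import *
tops('top8')
s=ctrl.state(); print(s['ft_force'],s['finger_gap'])
E
```

```text
96 [ 640.4 -364.8   58.2] [43. 41. 39.]
27 [ 636.9 -270.9   56.7] [118. 115. 104.]
54 [620.4 115.9  63.1] [127. 130. 134.]
51 [611.9  36.   62.3] [44. 39. 32.]
51 [605.4 -45.2  62.8] [ 52.  82. 132.]
59 [ 599.4 -120.1   61.9] [125. 126. 125.]
18 [ 457.4 -127.3   41.7] [152. 144.   4.]
10 [ 451.3 -109.2   41.2] [138. 128.   0.]
[466.4   8.9 244.5] psi 174.67 t 40.125 gf 0.0
[ 0.37895384 -0.44088886  0.20639678] 4.38514302664224
```

>>> drive_tool([
  [[0.9,0,0.0005,0.015,0],[0.9,0,0,0.007,0],[0.9,0,0,0.003,0],[0.9,0,0,0.002,0],[0.9,0,0,0,0]],
])

```text
t: 40.75
tool_pos: [465.5, 9.6, 217.1]
tool_rot: [0.146, 3.138, -0.0]
ft_force: [-1.2, -0.3, 3.6]
finger_gap: 4.4
gripper_force: 1.9
```

>>> drive_tool([
  [[0.9,0,0,0.002,0],[0.9,0,0,0.002,0],[0.9,0,0,0.001,0],[0.9,0,0,0,0]],
])

```text
t: 41.25
tool_pos: [465.3, 9.6, 211.8]
tool_rot: [-0.146, -3.137, -0.0]
ft_force: [-1.9, 0.1, 5.7]
finger_gap: 4.1
gripper_force: 3.1
```

>>> drive_tool([
  [[0.9,0,0,0.001,0],[0.9,0,0,0.001,0],[0.9,0,0,0,0]],
])

```text
t: 41.62
tool_pos: [465.2, 9.6, 210.7]
tool_rot: [-0.146, -3.138, 0.0]
ft_force: [-2.6, -0.6, 15.1]
finger_gap: 4.6
gripper_force: 7.5
```

>>> drive_tool([
  [[0.9,0,0,-0.0003,0],[0.9,0,0,0,0],[0.9,0,0,0,0],[0.9,0,0,0,0],[0.9,0,0,0,0]],
])

```text
t: 42.25
tool_pos: [465.2, 9.6, 210.8]
tool_rot: [-0.146, -3.138, 0.0]
ft_force: [-3.9, -0.5, 12.5]
finger_gap: 4.2
gripper_force: 6.4
```

>>> drive_tool([
  [[0.9,0,0,0,0],[0.9,0,0,0,0],[0.9,0,0,0,0],[0.9,0,0,0,0],[0.9,0,0,0,0]],
])

```text
t: 42.88
tool_pos: [465.2, 9.6, 210.8]
tool_rot: [-0.146, -3.138, 0.0]
ft_force: [-3.5, -0.6, 12.6]
finger_gap: 4.4
gripper_force: 6.4
```

```bash
python3 - <<'E'
from h import *
tops('top9')
d=load('top9'); P=cloud(d); hsv=cv2.cvtColor(d['img'],cv2.COLOR_RGB2HSV); m=(cv2.inRange(hsv,(22,130,60),(32,255,255))>0)&(abs(P[...,0]-466)<40)&(P[...,2]<60)
for a,b in [(-150,-110),(-110,-60),(50,100),(100,150),(150,170)]:
    q=P[m&(P[...,1]>a)&(P[...,1]<b)]; print(a,len(q),q[:,2].mean() if len(q) else None)
d=cap('s9','scene'); x=d['img']
cv2.imwrite('pics/s9c.png',cv2.cvtColor(cv2.resize(x[150:280,230:430],None,fx=4,fy=4),cv2.COLOR_RGB2BGR)[:600,:800])
E
```

```text
93 [ 640.5 -365.7   58.2] [43. 41. 38.]
26 [ 636.5 -271.4   57.2] [116. 113. 101.]
53 [620.6 116.1  63.2] [128. 131. 135.]
55 [611.7  36.1  62.2] [44. 39. 31.]
52 [605.1 -45.2  62.9] [ 52.  80. 129.]
56 [ 599.7 -120.3   63.4] [126. 128. 128.]
[465.2   9.6 210.8] psi 174.67 t 42.925 gf 6.417672185707488
-150 31 24.92241070978014
-110 0 None
50 0 None
100 0 None
150 0 None
```

View pics/s9c.png

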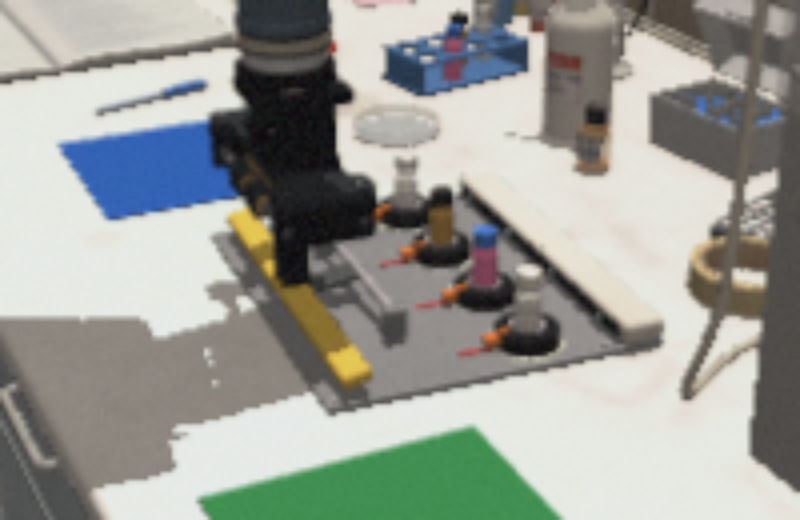

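The bar is fully down and level, and the vials are in place. I'll release it and start the transfer.

>>> drive_tool([
  [[0.9,0,0,-0.004,0],[0.9,0,0,-0.006,0],[0.9,0,0,-0.02,0],[0.5,0,0,-0.04,0],[-0.05,0,0,-0.04,0]],
])

```text
t: 43.6
tool_pos: [465.8, 9.5, 320.8]
tool_rot: [-0.147, -3.138, -0.0]
ft_force: [0.6, -0.7, -0.3]
finger_gap: 16.8
gripper_force: 0.0
```

>>> drive_tool([
  [[-0.05,-0.0362,-0.0297,0,0],[-0.05,-0.0362,-0.0297,0,0],[-0.05,-0.0362,-0.0297,0,0],[-0.05,-0.0362,-0.0297,0,0],[-0.05,0,0,0,0]],
])

```text
t: 44.22
tool_pos: [601.3, -125.0, 320.0]
tool_rot: [0.15, 3.133, -0.003]
ft_force: [-0.5, 0.5, -1.3]
finger_gap: 45.8
gripper_force: 0.0
```

>>> drive_tool([
  [[-0.05,0,0,0.02,0],[-0.05,0,0,0.01,0],[-0.05,0,0,0,0]],
])

```text
t: 44.6
tool_pos: [598.0, -121.5, 289.1]
tool_rot: [-0.146, -3.136, -0.002]
ft_force: [-0.3, 0.7, -0.0]
finger_gap: 45.9
gripper_force: 0.0
```

```bash
python3 - <<'E'
from h import *
tops('top10')
E
```

```text
97 [ 640.4 -365.3   58.2] [46. 44. 41.]
24 [ 636.9 -271.6   56.5] [123. 121. 109.]
52 [620.4 115.8  63.8] [133. 136. 140.]
54 [611.8  36.2  62.5] [48. 42. 34.]
[ 598.4 -121.7  289.8] psi 174.69 t 44.65 gf 0.0
```

>>> drive_tool([
  [[-0.05,0,0,0.03,0],[-0.05,0,0,0.0255,0],[-0.05,0,0,0,0],[0.3,0,0,0,0],[0.45,0,0,0,0]],
])

```text
t: 45.28
tool_pos: [599.3, -122.4, 236.0]
tool_rot: [0.146, 3.136, -0.002]
ft_force: [-0.1, -0.2, 0.5]
finger_gap: 32.8
gripper_force: 0.0
```

>>> drive_tool([
  [[0.5,0,0,0,0],[0.52,0,0,0,0],[0.535,0,0,0,0],[0.545,0,0,0,0],[0.555,0,0,0,0]],
])

```text
t: 45.9
tool_pos: [598.8, -122.5, 234.8]
tool_rot: [0.146, 3.138, -0.001]
ft_force: [-0.6, -1.7, 3.1]
finger_gap: 19.4
gripper_force: 6.2
```

>>> drive_tool([
  [[0.555,0,0,0,0],[0.555,0,0,-0.01,0],[0.555,0,0,-0.02,0],[0.555,0,0,-0.035,0],[0.555,0,0,-0.035,0]],
])

```text
t: 46.52
tool_pos: [598.4, -121.7, 335.2]
tool_rot: [-0.146, -3.137, -0.002]
ft_force: [1.0, -1.0, -1.2]
finger_gap: 19.7
gripper_force: 7.0
```

>>> drive_tool([
  [[0.555,0.0212,-0.0389,0,0],[0.555,0.0212,-0.0389,0,0],[0.555,0.0212,-0.0389,0,0],[0.555,0.0212,-0.0389,0,0],[0.555,0.0212,-0.0389,0,0]],
])

```text
t: 47.15
tool_pos: [474.2, -306.6, 334.7]
tool_rot: [-0.146, -3.138, -0.001]
ft_force: [-0.1, -0.4, -1.4]
finger_gap: 19.3
gripper_force: 7.0
```

>>> drive_tool([
  [[0.555,0.0212,-0.0389,0,0],[0.555,0,0,0,0],[0.555,0,0,0.03,0],[0.555,0,0,0.03,0],[0.555,0,0,0,0]],
])

```text
t: 47.78
tool_pos: [450.1, -340.9, 272.7]
tool_rot: [-0.145, -3.134, -0.008]
ft_force: [-0.5, 0.1, -0.7]
finger_gap: 19.5
gripper_force: 6.7
```

>>> drive_tool([
  [[0.555,0,0,0,0]],
])

```text
t: 47.9
tool_pos: [451.0, -342.3, 275.3]
tool_rot: [0.145, 3.137, -0.001]
ft_force: [0.1, -0.9, -1.1]
finger_gap: 19.6
gripper_force: 6.7
```

>>> drive_tool([
  [[0.555,0,0,0.02,0],[0.555,0,0,0.015,0],[0.555,0,0,0.007,0],[0.555,0,0,0.002,0],[0.555,0,0,0.0005,0]],
])

```text
t: 48.52
tool_pos: [450.3, -342.7, 230.8]
tool_rot: [-0.146, -3.138, -0.0]
ft_force: [-2.1, 2.0, 4.9]
finger_gap: 19.3
gripper_force: 7.5
```

>>> drive_tool([
  [[0.555,0,0,0,0],[0.53,0,0,0,0],[0.5,0,0,0,0],[0.4,0,0,0,0],[0.1,0,0,0,0]],
])

```text
t: 49.15
tool_pos: [450.5, -343.0, 229.9]
tool_rot: [0.146, 3.138, -0.001]
ft_force: [0.4, 0.3, 0.5]
finger_gap: 29.8
gripper_force: 0.0
```

>>> drive_tool([
  [[-0.05,0,0,0,0],[-0.05,0,0,-0.025,0],[-0.05,0,0,-0.04,0],[-0.05,0,0,-0.04,0],[-0.05,0,0,0,0]],
])

```text
t: 49.78
tool_pos: [451.2, -343.6, 338.2]
tool_rot: [0.146, 3.133, -0.009]
ft_force: [-0.3, 0.6, -1.2]
finger_gap: 45.6
gripper_force: 0.0
```

>>> drive_tool([
  [[-0.05,-0.0158,0.0388,0,0],[-0.05,-0.0158,0.0388,0,0],[-0.05,-0.0158,0.0388,0,0],[-0.05,-0.0158,0.0388,0,0],[-0.05,-0.0158,0.0388,0,0]],
])

```text
t: 50.4
tool_pos: [547.2, -155.6, 333.6]
tool_rot: [-0.147, -3.136, -0.002]
ft_force: [0.0, -0.4, -0.2]
finger_gap: 46.0
gripper_force: 0.0
```

>>> drive_tool([
  [[-0.05,-0.0158,0.0388,0,0],[-0.05,-0.0158,0.0388,0,0],[-0.05,-0.0158,0.0388,0,0],[-0.05,0,0,0.03,0],[-0.05,0,0,0.02,0]],
])

```text
t: 51.02
tool_pos: [604.5, -44.4, 282.5]
tool_rot: [-0.144, -3.135, -0.001]
ft_force: [0.1, -0.7, -0.4]
finger_gap: 45.5
gripper_force: 0.0
```

>>> drive_tool([
  [[-0.05,0,0,0,0],[-0.05,0,0,0,0]],
])

```text
t: 51.28
tool_pos: [605.2, -45.6, 284.9]
tool_rot: [-0.147, -3.138, -0.0]
ft_force: [0.8, -0.1, 1.0]
finger_gap: 45.6
gripper_force: 0.0
```

```bash
python3 - <<'E'
from h import *
tops('top11')
E
```

```text
95 [ 640.5 -364.8   57.6] [46. 44. 40.]
28 [ 636.3 -272.9   59.2] [121. 118. 106.]
53 [620.5 116.   62.5] [132. 135. 139.]
60 [ 451.9 -339.    58.4] [130. 132. 128.]
[605.3 -45.7 285.4] psi 174.64 t 51.325 gf 0.0
```

>>> drive_tool([
  [[-0.05,0,0,0.03,0],[-0.05,0,0,0.021,0],[-0.05,0,0,0,0],[0.3,0,0,0,0],[0.45,0,0,0,0]],
])

```text
t: 51.95
tool_pos: [605.6, -45.7, 235.4]
tool_rot: [0.146, 3.136, -0.001]
ft_force: [0.3, 0.4, 0.1]
finger_gap: 32.7
gripper_force: 0.0
```

>>> drive_tool([
  [[0.5,0,0,0,0],[0.52,0,0,0,0],[0.535,0,0,0,0],[0.545,0,0,0,0],[0.555,0,0,0,0]],
])

```text
t: 52.58
tool_pos: [605.3, -45.8, 234.4]
tool_rot: [0.146, 3.137, -0.001]
ft_force: [0.3, -2.2, 2.7]
finger_gap: 20.0
gripper_force: 9.9
```

>>> drive_tool([
  [[0.555,0,0,0,0],[0.555,0,0,-0.01,0],[0.555,0,0,-0.02,0],[0.555,0,0,-0.035,0],[0.555,0,0,-0.035,0]],
])

```text
t: 53.2
tool_pos: [604.5, -44.8, 334.5]
tool_rot: [-0.146, -3.136, -0.002]
ft_force: [0.7, -0.2, -0.6]
finger_gap: 20.0
gripper_force: 10.9
```

>>> drive_tool([
  [[0.555,0.0225,-0.0377,0,0],[0.555,0.0225,-0.0377,0,0],[0.555,0.0225,-0.0377,0,0],[0.555,0.0225,-0.0377,0,0],[0.555,0.0225,-0.0377,0,0]],
])

```text
t: 53.82
tool_pos: [474.5, -223.0, 334.1]
tool_rot: [-0.146, -3.138, -0.002]
ft_force: [0.2, -0.6, -1.4]
finger_gap: 19.3
gripper_force: 10.9
```

>>> drive_tool([
  [[0.555,0.0225,-0.0377,0,0],[0.555,0,0,0,0],[0.555,0,0,0.03,0],[0.555,0,0,0.03,0],[0.555,0,0,0,0]],
])

```text
t: 54.45
tool_pos: [449.3, -256.5, 272.4]
tool_rot: [-0.145, -3.134, -0.007]
ft_force: [0.1, 0.2, -0.9]
finger_gap: 19.7
gripper_force: 10.9
```

>>> drive_tool([
  [[0.555,0,0,0,0]],
])

```text
t: 54.58
tool_pos: [450.2, -257.7, 274.7]
tool_rot: [0.145, 3.138, -0.0]
ft_force: [0.2, -0.7, -1.6]
finger_gap: 19.7
gripper_force: 10.9
```

>>> drive_tool([
  [[0.555,0,0,0.02,0],[0.555,0,0,0.015,0],[0.555,0,0,0.007,0],[0.555,0,0,0.002,0],[0.555,0,0,0,0]],
])

```text
t: 55.2
tool_pos: [449.8, -258.3, 230.3]
tool_rot: [0.147, 3.138, -0.001]
ft_force: [-0.3, 0.2, -1.1]
finger_gap: 19.2
gripper_force: 10.8
```

>>> drive_tool([
  [[0.555,0,0,0,0],[0.53,0,0,0,0],[0.5,0,0,0,0],[0.4,0,0,0,0],[0.1,0,0,0,0]],
])

```text
t: 55.82
tool_pos: [449.6, -258.1, 230.1]
tool_rot: [0.146, 3.138, -0.0]
ft_force: [0.1, 0.1, -0.4]
finger_gap: 30.1
gripper_force: 0.0
```

>>> drive_tool([
  [[-0.05,0,0,0,0],[-0.05,0,0,-0.025,0],[-0.05,0,0,-0.04,0],[-0.05,0,0,-0.04,0],[-0.05,0,0,0,0]],
])

```text
t: 56.45
tool_pos: [450.4, -258.7, 338.0]
tool_rot: [0.146, 3.133, -0.007]
ft_force: [0.4, 0.0, -1.0]
finger_gap: 45.7
gripper_force: 0.0
```

>>> drive_tool([
  [[-0.05,-0.0168,0.0385,0,0],[-0.05,-0.0168,0.0385,0,0],[-0.05,-0.0168,0.0385,0,0],[-0.05,-0.0168,0.0385,0,0],[-0.05,-0.0168,0.0385,0,0]],
])

```text
t: 57.08
tool_pos: [551.3, -72.9, 333.6]
tool_rot: [-0.146, -3.136, -0.001]
ft_force: [-0.8, -0.5, 0.5]
finger_gap: 45.4
gripper_force: 0.0
```

>>> drive_tool([
  [[-0.05,-0.0168,0.0385,0,0],[-0.05,-0.0168,0.0385,0,0],[-0.05,-0.0168,0.0383,0,0],[-0.05,0,0,0,0],[-0.05,0,0,0,0]],
])

```text
t: 57.7
tool_pos: [611.4, 35.8, 333.7]
tool_rot: [-0.145, -3.135, 0.0]
ft_force: [-0.8, -1.6, 0.3]
finger_gap: 45.6
gripper_force: 0.0
```

```bash
python3 - <<'E'
from h import *
tops('top12')
w=cap('w5','wrist'); cv2.imwrite('pics/w5.png',cv2.cvtColor(w['img'],cv2.COLOR_RGB2BGR))
print(np.isfinite(cloud(w)).sum())
vials(w,base=6)
E
```

```text
93 [ 640.3 -365.9   58.3] [46. 44. 41.]
27 [ 636.3 -271.8   58.5] [123. 121. 109.]
24 [460.3 -25.5  41.6] [151. 146.   1.]
25 [463.  -54.4  42.1] [145. 133.   9.]
31 [459.9 -96.1  41.4] [141. 129.   7.]
17 [ 452.5 -127.9   42.2] [158. 150.   5.]
56 [ 451.6 -255.6   58.8] [ 57.  81. 130.]
61 [ 451.9 -338.7   58.4] [131. 133. 128.]
[611.4  35.2 334. ] psi 174.63 t 57.75 gf 0.0
756018
cap [610.6  34.6  66.3] circ [610.6  34.5] npx 397 col [33. 31. 28.] nose deg 174.4 r 29.4 n 109
cap [619.1 113.6  66. ] circ [618.8 113.6] npx 418 col [194. 196. 190.] nose deg 174.1 r 29.2 n 121
```

View pics/w5.png

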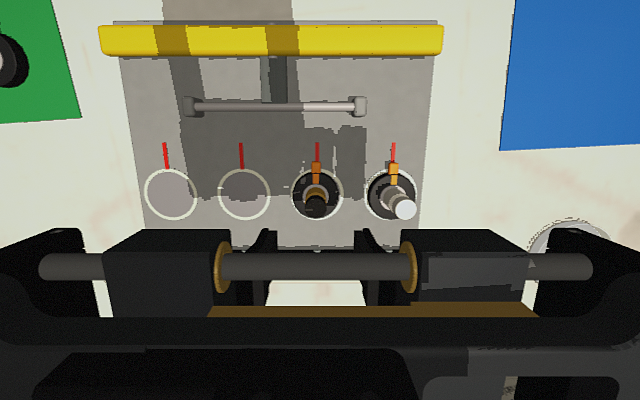

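The last two vials are still in bays 1 and 0 at (316,206) and (403,209), and the bar is up. Continuing.

>>> drive_tool([
  [[-0.05,0,0,0.04,0],[-0.05,0,0,0.04,0],[-0.05,0,0,0.0196,0],[-0.05,0,0,0,0],[0.3,0,0,0,0]],
])

```text
t: 58.42
tool_pos: [612.4, 35.1, 236.3]
tool_rot: [0.148, 3.137, -0.0]
ft_force: [0.6, 0.6, -0.4]
finger_gap: 41.1
gripper_force: 0.0
```

>>> drive_tool([
  [[0.45,0,0,0,0],[0.5,0,0,0,0],[0.52,0,0,0,0],[0.535,0,0,0,0],[0.545,0,0,0,0]],
])

```text
t: 59.05
tool_pos: [612.2, 35.6, 235.7]
tool_rot: [0.146, 3.138, -0.001]
ft_force: [0.4, -1.9, 2.0]
finger_gap: 20.4
gripper_force: 2.0
```

>>> drive_tool([
  [[0.555,0,0,0,0],[0.555,0,0,-0.01,0],[0.555,0,0,-0.02,0],[0.555,0,0,-0.035,0],[0.555,0,0,-0.035,0]],
])

```text
t: 59.68
tool_pos: [611.7, 36.2, 336.3]
tool_rot: [-0.146, -3.137, -0.001]
ft_force: [0.6, -0.4, -1.4]
finger_gap: 19.3
gripper_force: 4.3
```

>>> drive_tool([
  [[0.555,0.019,-0.0363,0,0],[0.555,0.019,-0.0363,0,0],[0.555,0.019,-0.0363,0,0],[0.555,0.019,-0.0363,0,0],[0.555,0.019,-0.0363,0,0]],
])

```text
t: 60.3
tool_pos: [499.7, -136.6, 335.7]
tool_rot: [0.146, 3.138, 0.001]
ft_force: [0.8, -0.4, -1.0]
finger_gap: 19.5
gripper_force: 4.0
```

>>> drive_tool([
  [[0.555,0.019,-0.0363,0,0],[0.555,0.019,-0.0363,0,0],[0.555,0.019,-0.0363,0,0],[0.555,0.019,-0.0363,0,0],[0.555,0.019,-0.0363,0,0]],
])

```text
t: 60.92
tool_pos: [388.3, -308.6, 335.8]
tool_rot: [0.147, 3.138, 0.001]
ft_force: [0.6, -0.6, -0.7]
finger_gap: 19.2
gripper_force: 4.0
```

>>> drive_tool([
  [[0.555,0.019,-0.0357,0,0],[0.555,0,0,0.03,0],[0.555,0,0,0.03,0],[0.555,0,0,0,0],[0.555,0,0,0,0]],
])

```text
t: 61.55
tool_pos: [367.2, -341.8, 276.2]
tool_rot: [0.146, 3.137, -0.001]
ft_force: [0.0, 0.1, -0.5]
finger_gap: 19.7
gripper_force: 1.7
```

>>> drive_tool([
  [[0.565,0,0,0,0],[0.565,0,0,0,0]],
])

```text
t: 61.8
tool_pos: [367.2, -341.8, 276.4]
tool_rot: [0.146, 3.137, -0.002]
ft_force: [0.6, -0.5, -1.7]
finger_gap: 19.1
gripper_force: 7.3
```

```bash
python3 - <<'E'
from h import *
s=ctrl.state(); print(s['gripper_force'],s['finger_gap'],s['ft_force'])
d=cap('s13','scene'); x=d['img']; u,v=map(int,proj(d,(367,-342,70))); print(u,v)
y0=max(0,v-70);x0=max(0,u-90); cv2.imwrite('pics/s13c.png',cv2.cvtColor(cv2.resize(x[y0:y0+140,x0:x0+190],None,fx=4,fy=4),cv2.COLOR_RGB2BGR))
E
```

```text
7.307403981685638 19.065713630616397 [ 0.61151237 -0.4572514  -1.66639722]
323 275
```

View pics/s13c.png

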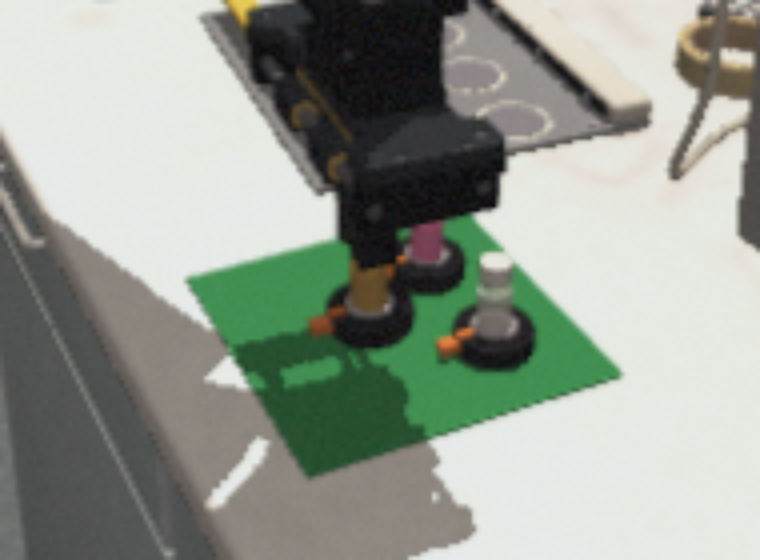

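The amber vial is held upright over the mat at about (370,290) in the crop. I'll lower it with force checks.

>>> drive_tool([
  [[0.565,0,0,0.02,0],[0.565,0,0,0.012,0],[0.565,0,0,0.003,0],[0.565,0,0,0,0],[0.565,0,0,0,0]],
])

```text
t: 62.48
tool_pos: [367.0, -341.8, 240.8]
tool_rot: [0.146, 3.138, -0.001]
ft_force: [-0.2, -0.1, -1.4]
finger_gap: 19.1
gripper_force: 7.5
```

>>> drive_tool([
  [[0.565,0,0,0.003,0],[0.565,0,0,0.002,0],[0.565,0,0,0,0]],
])

```text
t: 62.85
tool_pos: [366.8, -341.6, 235.3]
tool_rot: [-0.146, -3.138, -0.0]
ft_force: [0.2, -0.1, -2.1]
finger_gap: 19.1
gripper_force: 7.5
```

>>> drive_tool([
  [[0.565,0,0,0.002,0],[0.565,0,0,0.0015,0],[0.565,0,0,0,0]],
])

```text
t: 63.22
tool_pos: [367.7, -341.9, 233.1]
tool_rot: [0.147, 3.135, -0.003]
ft_force: [3.3, 2.1, 6.7]
finger_gap: 19.2
gripper_force: 7.8
```

>>> drive_tool([
  [[0.54,0,0,0,0],[0.52,0,0,0,0],[0.45,0,0,0,0],[0.2,0,0,0,0],[-0.05,0,0,0,0]],
])

```text
t: 63.85
tool_pos: [366.8, -341.6, 231.7]
tool_rot: [-0.146, -3.138, -0.001]
ft_force: [-0.1, -1.0, -0.2]
finger_gap: 36.9
gripper_force: 0.0
```

>>> drive_tool([
  [[-0.05,0,0,0,0],[-0.05,0,0,-0.025,0],[-0.05,0,0,-0.04,0],[-0.05,0,0,-0.037,0],[-0.05,0,0,0,0]],
])

```text
t: 64.47
tool_pos: [367.4, -342.3, 336.6]
tool_rot: [0.146, 3.134, -0.008]
ft_force: [0.6, -0.6, 0.5]
finger_gap: 45.7
gripper_force: 0.0
```

>>> drive_tool([
  [[-0.05,-0.0161,0.0368,0,0],[-0.05,-0.0161,0.0368,0,0],[-0.05,-0.0161,0.0368,0,0],[-0.05,-0.0161,0.0368,0,0],[-0.05,-0.0161,0.0368,0,0]],
])

```text
t: 65.1
tool_pos: [464.3, -164.6, 332.8]
tool_rot: [-0.147, -3.136, -0.002]
ft_force: [0.4, -0.3, -0.9]
finger_gap: 45.5
gripper_force: 0.0
```

>>> drive_tool([
  [[-0.05,-0.0161,0.0368,0,0],[-0.05,-0.0161,0.0368,0,0],[-0.05,-0.0161,0.0368,0,0],[-0.05,-0.0161,0.0368,0,0],[-0.05,-0.0161,0.0368,0,0]],
])

```text
t: 65.72
tool_pos: [561.5, 11.0, 332.5]
tool_rot: [-0.146, -3.136, -0.0]
ft_force: [0.5, -0.4, -0.1]
finger_gap: 45.6
gripper_force: 0.0
```

>>> drive_tool([
  [[-0.05,-0.0161,0.0368,0,0],[-0.05,-0.0161,0.0368,0,0],[-0.05,-0.0161,0.0368,0,0],[-0.05,0,0,0,0],[-0.05,0,0,0,0]],
])

```text
t: 66.35
tool_pos: [619.1, 114.9, 332.6]
tool_rot: [-0.146, -3.135, 0.001]
ft_force: [0.0, -0.5, 0.4]
finger_gap: 45.5
gripper_force: 0.0
```

```bash
python3 - <<'E'
from h import *
tops('top14')
w=cap('w6','wrist'); vials(w,base=6)
E
```

```text
93 [ 640.4 -364.2   57.9] [47. 45. 42.]
24 [ 636.5 -271.5   57.5] [125. 123. 110.]
19 [476.8  72.2  42.1] [145. 135.   7.]
15 [469.   48.6  41.4] [164. 163.   0.]
33 [467.1   8.2  41.5] [138. 126.   1.]
40 [462.3 -29.9  41.7] [158. 152.   3.]
10 [462.7 -52.1  42.2] [162. 156.   5.]
51 [459.4 -83.6  41.8] [162. 156.   6.]
19 [ 453.9 -123.7   41.6] [163. 157.   3.]
56 [ 451.6 -255.7   58.5] [ 59.  83. 132.]
60 [ 451.9 -338.8   58.7] [134. 136. 131.]
63 [ 370.9 -338.4   58.2] [48. 41. 28.]
[619.  114.4 332.9] psi 174.63 t 66.4 gf 0.0
cap [619.2 114.9  66.2] circ [619.1 114.9] npx 395 col [154. 147. 131.] nose deg 175.1 r 29.2 n 105
```

>>> drive_tool([
  [[-0.05,0,0,0.04,0],[-0.05,0,0,0.04,0],[-0.05,0,0,0.0185,0],[-0.05,0,0,0,0],[0.3,0,0,0,0]],
])

```text
t: 67.08
tool_pos: [620.5, 114.9, 236.8]
tool_rot: [0.147, 3.136, 0.0]
ft_force: [0.4, -0.1, -0.3]
finger_gap: 41.0
gripper_force: 0.0
```

>>> drive_tool([
  [[0.45,0,0,0,0],[0.5,0,0,0,0],[0.52,0,0,0,0],[0.535,0,0,0,0],[0.545,0,0,0,0]],
])

```text
t: 67.7
tool_pos: [619.9, 115.3, 235.6]
tool_rot: [0.146, 3.138, 0.0]
ft_force: [-0.1, 1.2, 1.4]
finger_gap: 20.0
gripper_force: 1.9
```

>>> drive_tool([
  [[0.555,0,0,0,0],[0.56,0,0,0,0],[0.56,0,0,0,0]],
])

```text
t: 68.08
tool_pos: [619.9, 115.3, 235.6]
tool_rot: [0.146, 3.138, 0.001]
ft_force: [-0.2, 1.7, 2.8]
finger_gap: 19.2
gripper_force: 7.6
```

>>> drive_tool([
  [[0.56,0,0,-0.01,0],[0.56,0,0,-0.02,0],[0.56,0,0,-0.035,0],[0.56,0,0,-0.035,0]],
])

```text
t: 68.58
tool_pos: [619.5, 114.8, 336.2]
tool_rot: [-0.146, -3.137, 0.001]
ft_force: [1.2, -0.1, -1.3]
finger_gap: 19.2
gripper_force: 7.7
```

>>> drive_tool([
  [[0.56,0.0198,-0.0359,0,0],[0.56,0.0198,-0.0359,0,0],[0.56,0.0198,-0.0359,0,0],[0.56,0.0198,-0.0359,0,0],[0.56,0.0198,-0.0359,0,0]],
])

```text
t: 69.2
tool_pos: [503.5, -55.5, 335.7]
tool_rot: [-0.146, -3.138, 0.001]
ft_force: [0.1, -0.8, -1.5]
finger_gap: 19.4
gripper_force: 7.5
```

>>> drive_tool([
  [[0.56,0.0198,-0.0359,0,0],[0.56,0.0198,-0.0359,0,0],[0.56,0.0198,-0.0359,0,0],[0.56,0.0198,-0.0359,0,0],[0.56,0.0198,-0.0359,0,0]],
])

```text
t: 69.82
tool_pos: [388.2, -225.0, 335.8]
tool_rot: [-0.146, -3.138, 0.001]
ft_force: [0.5, -0.4, -1.2]
finger_gap: 19.1
gripper_force: 7.5
```

>>> drive_tool([
  [[0.56,0.0196,-0.0356,0,0],[0.56,0,0,0.03,0],[0.56,0,0,0.03,0],[0.56,0,0,0,0],[0.56,0,0,0,0]],
])

```text
t: 70.45
tool_pos: [366.6, -257.7, 276.1]
tool_rot: [0.146, 3.138, -0.001]
ft_force: [0.5, -0.7, -0.8]
finger_gap: 19.4
gripper_force: 7.2
```

>>> drive_tool([
  [[0.56,0,0,0.02,0],[0.56,0,0,0.015,0],[0.56,0,0,0.006,0],[0.56,0,0,0.002,0],[0.56,0,0,0.001,0]],
])

```text
t: 71.08
tool_pos: [366.5, -257.6, 232.2]
tool_rot: [0.145, 3.138, -0.002]
ft_force: [-2.9, -0.0, 6.0]
finger_gap: 19.5
gripper_force: 7.8
```

>>> drive_tool([
  [[0.56,0,0,0,0],[0.56,0,0,0,0]],
])

```text
t: 71.32
tool_pos: [366.3, -257.6, 232.1]
tool_rot: [0.146, 3.138, -0.001]
ft_force: [-2.7, -1.4, 6.1]
finger_gap: 19.5
gripper_force: 7.8
```

>>> drive_tool([
  [[0.54,0,0,0,0],[0.52,0,0,0,0],[0.45,0,0,0,0],[0.2,0,0,0,0],[-0.05,0,0,0,0]],
])

```text
t: 71.95
tool_pos: [366.5, -257.4, 231.3]
tool_rot: [-0.146, -3.138, -0.0]
ft_force: [0.1, 0.5, -0.6]
finger_gap: 36.6
gripper_force: 0.0
```

>>> drive_tool([
  [[-0.05,0,0,0,0],[-0.05,0,0,-0.025,0],[-0.05,0,0,-0.04,0],[-0.05,0,0,-0.04,0],[-0.05,0,0,0,0]],
])

```text
t: 72.58
tool_pos: [367.0, -258.0, 338.9]
tool_rot: [0.146, 3.133, -0.008]
ft_force: [0.3, -0.8, 0.2]
finger_gap: 45.9
gripper_force: 0.0
```

>>> drive_tool([
  [[-0.05,0,0.05,0,0],[-0.05,0,0.05,0,0],[-0.05,0,0.05,0,0],[-0.05,0,0.05,0,0],[-0.05,0,0,0,0]],
])

```text
t: 73.2
tool_pos: [383.8, -55.2, 335.4]
tool_rot: [-0.137, -3.135, -0.003]
ft_force: [-0.8, -0.1, -0.3]
finger_gap: 45.7
gripper_force: 0.0
```

>>> drive_tool([
  [[-0.05,0,0,0,0],[-0.05,0,0,0,0]],
])

```text
t: 73.45
tool_pos: [385.3, -59.5, 336.2]
tool_rot: [0.149, 3.138, -0.0]
ft_force: [-0.1, -0.1, -0.3]
finger_gap: 45.8
gripper_force: 0.0
```

```bash
python3 - <<'E'
from h import *
tops('top15')
d=cap('s15','scene'); cv2.imwrite('pics/s15c.png',cv2.cvtColor(cv2.resize(d['img'][160:330,230:430],None,fx=3.5,fy=3.5),cv2.COLOR_RGB2BGR))
E
```

```text
92 [ 640.4 -365.5   57.8] [40. 38. 35.]
26 [ 636.2 -271.4   57.4] [108. 105.  93.]
16 [479.3 151.9  41.5] [144. 141.   7.]
26 [476.3 130.   41.4] [147. 146.   0.]
10 [474.5 108.1  41.5] [147. 146.   0.]
23 [474.   82.2  41.8] [146. 143.   5.]
29 [471.3  55.9  41.6] [145. 141.   5.]
45 [467.1  16.3  41.9] [144. 140.   3.]
23 [465.2 -16.3  41.6] [145. 140.   1.]
57 [ 451.9 -255.5   58.7] [ 50.  72. 116.]
61 [ 451.9 -338.8   58.3] [118. 120. 115.]
56 [ 367.9 -254.6   59.2] [120. 122. 121.]
64 [ 370.8 -338.4   57.8] [40. 35. 23.]
[385.3 -59.6 336.2] psi 174.54 t 73.5 gf 0.0
```

View pics/s15c.png

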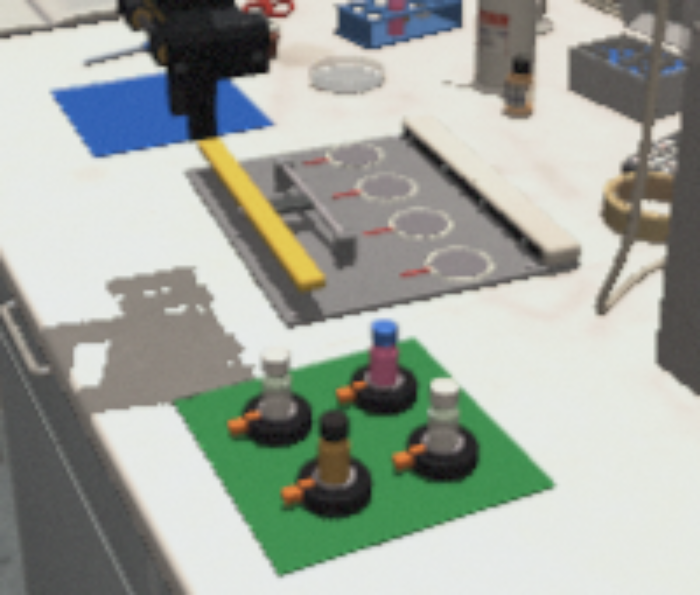

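All four vials stand on the green mat, the bar is up and the arm is clear, so I'm handing in.

```bash
python3 -c "
from rig import ctrl
print(ctrl.hand_in())"
```

```text
the job is handed in; nothing more can be done
None
```

I handed the job in at about 73 s: all four vials were read in their bays, the bar was held fully down for over a second, and the vials now stand released on the green mat with the bar up; the hand-in call returned no verdict.

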